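# Lock the hose adaptor into the open dust-extraction outlet

### The job

Fit the hose adaptor with the two bayonet lugs into the open dust outlet: line its lugs up with the slots, press it down against the sprung seal and twist it clockwise about a quarter turn until it clicks up and is locked, then let go. Do it by feel, gently and never forcing it, and leave the other things on the bench where they are.

Things in the scene. Friction and masses are not known exactly. Their poses are not given: they have to be found in the camera images.
- adaptor: The hose adaptor: loose rigid grey plastic fitting, round, 100 mm tall, 45 to 130 g, upright on the drawing board. Origin at the centre of its underside, z up its axis. Spigot 50 mm across (nose tapered to 42 mm over the lowest 5 mm) with two opposite lugs; ribbed ring 66 mm across from 21.5 to 35.5 mm up; neck; tail tapering to 35 mm. A half turn gives the same fit.
- lug (a point): Top outer edge of one lug, 30.5 mm from the adaptor's axis on its +x side, 13 mm above its origin; the other lug is at -x. Each is 12 mm wide and 5 mm high (8 to 13 mm above the origin). A small raised ridge on top of the ribbed ring stands over each lug.
- neck (a point): Point on the adaptor's axis 58 mm above its origin: middle of the round neck, 44 mm across, from 35.5 to 78 mm up, the place to grip.
- outlet: The open dust outlet: fixed round aluminium collar, 80 mm across, top face 90 to 96 mm above the bench (packing differs), on the grey outlet box, with a bayonet insert clamped in it. Origin at the centre of the top face, z up. Bore 52 mm across through a lip 6 mm thick, channel for the lugs under it. The box's other outlet, 132 mm away, is closed by a cap with a bar, 26 mm high, and is left alone.
- slot (a point): About where one of the two opposite lug slots lies, on the outlet's +x side. But the insert was clamped in by hand: its true slots lie anywhere within 0.45 rad either way of the outlet's +x and -x (seen in the lip; not measured), and leave a lug about 1 mm play a side: feel for them. Lugs that miss them rest on the lip, the adaptor's origin 8 mm below the outlet's. A stop bars turning anticlockwise.
- seal_face (a point): Top of the sprung seal ring inside the outlet, 14 mm below its top face. The spigot meets it there (3 N); it pushes up 0.8 N more per mm. With the adaptor's origin 19 mm or more below the outlet's (7.5 N, plus friction) the lugs are clear under the lip and free to turn; at 21.5 mm the ribbed ring meets the top face, a hard stop. Over 60 N between adaptor and outlet damages the lugs.
- pocket (a point): About where one locked place lies (a dark dot on the lip marks each true one): 1.396 rad (80 deg) clockwise, seen from above, from a slot. There the lip has pockets 3 mm deep underneath with 1 mm play a side, and an end stop just past them. Let go there, the seal lifts the lugs into the pockets (click): adaptor's origin 16 mm below the outlet's. Let go short of it, it stays 19 mm down, not locked.
- outlet_box: The grey sheet-steel outlet box, fixed, 135 x 275 x 60 mm, with the two collars on its top, 66 mm either side of its middle along its y axis; origin at the centre of its underside on the bench.
- drawing_board: A flat board with a paper plan, 300 x 300 mm, fixed on the bench; the adaptor, the plain reducer and a toy lorry stand on it. Origin at the centre of its underside; its top is 4.5 mm above the bench.
- plain_reducer: Bystander: loose grey stepped tube, 92 mm tall, 45 mm across at the foot, without ring or lugs, upright on the drawing board. Origin at the centre of its underside.
- toy_lorry: Bystander: small wooden toy lorry, 50 x 40 x 38 mm, on the drawing board. Origin under its centre.
- toy_car: Bystander: red toy car, 72 x 32 x 25 mm. Origin under its centre.
- rattle: Bystander: wooden rattle lying on the bench, 146 mm long, 38 mm across its end discs. Origin under its centre.
- surface_gauge: Bystander: dark steel surface gauge, round base 72 mm across, 131 mm tall. Origin at the centre of its underside.
- sanding_block: Bystander: cork sanding block, 110 x 62 x 26 mm. Origin at the centre of its underside.
- glue_bottle: Bystander: white glue bottle, 56 mm across, 150 mm tall. Origin at the centre of its underside.
Mind the look-alikes: they are no part of the job. What is shaped like the adaptor but green or yellow is not meant.

How it is judged (in metres and radians):
On the way, in this order (a step that is already met when the one before it is completed fails the run):
1. the lugs have been pressed down through the slots, clear under the lip (horizontal distance between adaptor and outlet below 0.004 m and z of adaptor in the frame of outlet below -0.0185 m).
2. the adaptor has been turned about a quarter turn (angle between the x axis of adaptor and the x axis of outlet, either way round above 0.9 rad and horizontal distance between adaptor and outlet below 0.004 m and z of adaptor in the frame of outlet below -0.0135 m).
At the end, for the whole second after the job is handed in: The adaptor stands locked and at rest in the open outlet, released: turned about a quarter turn (its lugs over 0.9 rad away from the outlet's x axis, where the slots were), risen into the pockets (origin 14.5 to 17.5 mm below the outlet's top face), centred within 3 mm and upright within 0.07 rad (z of adaptor in the frame of outlet between -0.0175 and -0.0145 m and angle between the x axis of adaptor and the x axis of outlet, either way round above 0.9 rad and horizontal distance between adaptor and outlet below 0.003 m and angle between adaptor's own z axis and vertical below 0.07 rad and linear speed of adaptor below 0.01 m/s); the robot touches nothing.
It fails at once if the adaptor is forced: more than 60 N between adaptor and outlet (contact force between adaptor and outlet above 60 N).
It fails at once if a bystander is moved by more than 15 mm (distance of any of plain_reducer, toy_lorry, toy_car, rattle, surface_gauge, sanding_block, glue_bottle from where it was at the start of the episode above 0.015 m).
It also fails if it takes over 69 s, if anything falls off the work surface, if the arm or the gripper's body presses on something with over 40 N, if the wrist force passes 120 N, or if a joint passes its speed limit or range.

### The arm

A 6-joint arm with a two-finger parallel gripper is mounted at the origin on the work surface. World frame = base frame: x ahead of the robot, y to its left, z up, the work surface at z = 0. Lengths are in mm, angles in degrees, forces in N, time in s.
With the tool pointing down it reaches from about 275 to 975 mm from the base axis. Payload 8.4 kg.
Tool frame: the origin (TCP) lies midway between the tips of the shut fingers; the grasp point (between the pads) lies 19 mm behind it; x points along the fingers, y is the direction in which the jaws open and shut, and the axes are right-handed (so a half turn about x gives the same grasp; the last joint's range is limited). The gripper opens to 92 mm and grips with 3 to 60 N. Pads are 20 mm wide; open, the fingers measure 128 mm over their backs; the gripper's body (75 mm by 189 mm) begins 69 mm behind the grasp point.
Start: joints at [74.232, 20.225, 93.587, -0, 66.188, -0.138], TCP at [168.391, 601.89, 214.583] pointing down, gripper open.
Joint ranges: [-150.9, 150.9], [-52.94, 120.26], [3.33, 152.33], [-74.26, 254.26], [0, 154.13], [-172.89, 172.89]. Speed limits (degrees/s): [127.2, 127.2, 159.86, 180, 180, 180].

### API

Orientations are given as a 3x3 rotation matrix whose columns are the frame's x, y, z axes.
In Python, from cell import bot gives the robot as it stands.
- The arm moves only by the shell command python3 -m crank 'ROWS' [OPENING]. ROWS is a JSON object of lists of equal length, an entry for each row: "delta_pos": the shift along the tool's x, y, z in m, a list of three; "dr": the turn, a rotation vector about the tool's x, y, z in rad, a list of three. In form: {"delta_pos": [[dx, dy, dz], ...], "dr": [[rx, ry, rz], ...]}. A call has 1 to 12 rows; each row shifts and turns the pose as measured when the row begins, along the tool's axes as they then stand; what a row does not reach is not made up. A row lasts 1/12 s, in which the tool goes at most 41.7 mm and 7.16 degrees, less where a joint would pass 70% of its speed; a pose out of reach is approached as far as the arm can. A call is refused whole if a number of a shift passes 0.0417 or a number of a turn 0.125, either way. A call with a gripper value outside its range is refused whole. OPENING is the gripper's target within -1 to 1 (shut at 1, half-way at 0, fully open at -1), set as the call begins (- or left out, the last holds). The fingers move at their own pace and stop on an object; the grip force is fixed at half the most. Time passes only in rows, so rows that do not move let the fingers close. It gives the time, the measured TCP pose, the force and the opening at its end, in the units of the state.
- bot.read_state(): the state, without advancing time (a new reading comes with each control period).
- bot.camera(name): name is "scene" or "side" or "wrist"; returns the picture (384x512x3 uint8, blue, green, red); there is no depth.
- bot.get_calibration(name): a dict with "vertical_fov" (degrees; the focal length in pixels is half the picture's height over the tangent of half this angle, whatever the lens; pixels are square), "cx", "cy" (the principal point, pixels), "k1" (the pictures are not rectified: a ray, as slopes to the right and down, at radius r is drawn at 1 + k1 r^2 times it, then the intrinsics apply), "view" (4x4, takes a point from world to camera coordinates). Camera axes: x right, y down, z forward; pixel columns grow to the right and rows downward; lengths in mm; the calibration is good to about 2 mm. A picture is of the moment at which its call begins: read the wrist's pose just before it. get_calibration takes no time and is no camera call; for the wrist camera it gives the pose at the moment of the call.
- bot.hand_in(): hands the job in, once; it reports no verdict.
The state is a dict: "time_s": time; "joint_positions": joint angles; "dq": joint speeds; "joint_torque": joint torques, N m; "tcp_pos": TCP position; "tool_rot": TCP orientation; "ft_force": force on the tool from outside, world axes, zero at the start; "torque": the same for the moment, N m; "width": finger opening in mm.
Only numpy, scipy, OpenCV 4.12 (cv2) and the standard library are available. Lean on these libraries where they do the work, as an engineer would, in place of code of your own. Each camera call takes 0.05 s, during which the arm holds its last target. There are 200 camera calls.

## Working session

There is one attempt and no reset: what is moved stays moved. The work goes in short steps, Python scripts to look and compute and a shell command to move; the robot and the scene stay as the last step left them, time stands still between calls to the robot, and variables do not carry over. Pictures are saved under pics/ and viewed, on a budget of 10 in all, crops included, one or two more only if the job needs it, and the job is handed in when it is done.

```bash
ls; mkdir -p pics; python3 - <<'E'
from cell import bot
import cv2,numpy as np
s=bot.read_state();print({k:np.round(v,3).tolist() for k,v in s.items()})
for n in("scene","side"):
    im=bot.camera(n);cv2.imwrite(f"pics/{n}0.png",im);c=bot.get_calibration(n);print(n,{k:np.round(v,4).tolist() for k,v in c.items()})
a=cv2.imread("pics/scene0.png");b=cv2.imread("pics/side0.png")
E
```

```text
pics
{'time_s': 0.0, 'joint_positions': [74.234, 20.261, 93.629, 0.002, 66.188, -0.139], 'dq': [0.021, 0.062, 0.036, 0.005, -0.035, -0.013], 'joint_torque': [-0.0, -59.382, -33.423, 0.07, 0.023, -0.0], 'tcp_pos': [168.228, 601.418, 213.876], 'tool_rot': [[-0.0, 0.269, 0.963], [-0.001, 0.963, -0.269], [-1.0, -0.001, -0.0]], 'ft_force': [-0.366, 1.234, -0.209], 'torque': [-0.046, 0.031, -0.008], 'width': 91.798}
scene {'vertical_fov': 56.445, 'cx': 251.7214, 'cy': 189.7527, 'k1': 0.008, 'view': [[-0.1236, 0.9923, 0.0098, 109.7235], [0.7308, 0.0977, -0.6756, -333.9043], [-0.6713, -0.0763, -0.7372, 1359.1884], [0.0, 0.0, 0.0, 1.0]]}
side {'vertical_fov': 49.0262, 'cx': 258.6772, 'cy': 190.3055, 'k1': 0.0263, 'view': [[0.9673, -0.2535, 0.0018, -546.0026], [-0.1998, -0.7667, -0.6101, 120.0143], [0.156, 0.5899, -0.7923, 1119.9169], [0.0, 0.0, 0.0, 1.0]]}
```

View pics/scene0.png

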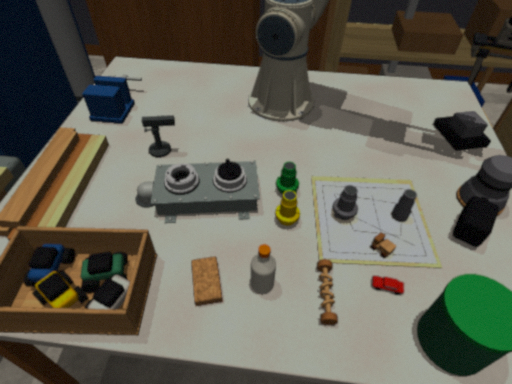

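View pics/side0.png

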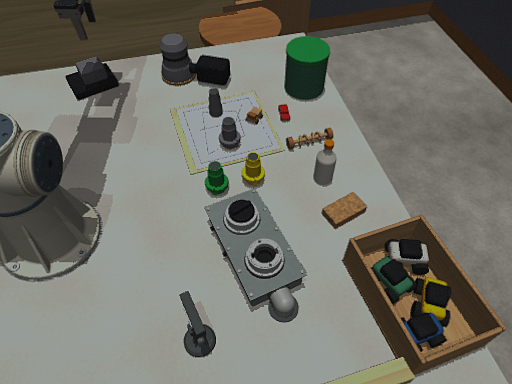

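Scene: adaptor (wide ring) at about (346,203), reducer at (403,206), open outlet at (181,178), capped outlet at (230,175). Side: adaptor (230,132), reducer (215,102), open outlet (265,257), capped (241,212). Next I'll measure these roughly and make enlarged crops.

```bash
cat > h.py <<'E'
from cell import bot
import cv2,numpy as np
def K(c):
    f=192/np.tan(np.radians(c["vertical_fov"]/2));return f
def ray(c,uv):
    f=K(c);d=np.array([(uv[0]-c["cx"])/f,(uv[1]-c["cy"])/f]);p=d.copy()
    for _ in range(20): p=d/(1+c["k1"]*(p@p))
    V=np.array(c["view"]);R=V[:3,:3];return -R.T@V[:3,3],R.T@np.array([p[0],p[1],1])
def plane(c,uv,z):
    o,d=ray(c,uv);return o+d*(z-o[2])/d[2]
def proj(c,P):
    V=np.array(c["view"]);q=V[:3,:3]@np.asarray(P,float)+V[:3,3];p=q[:2]/q[2];p=p*(1+c["k1"]*(p@p));return K(c)*p+[c["cx"],c["cy"]]
def tri(c1,u1,c2,u2):
    A=[];b=[]
    for c,u in((c1,u1),(c2,u2)):
        o,d=ray(c,u);d/=np.linalg.norm(d);M=np.eye(3)-np.outer(d,d);A.append(M);b.append(M@o)
    return np.linalg.lstsq(np.vstack(A),np.hstack(b),rcond=None)[0]
E
python3 - <<'E'
from h import *
s=bot.get_calibration("scene");d=bot.get_calibration("side")
for n,a,b,z in(("adaptor top",(349,187),(228,120),104.5),("red top",(409,193),(214,91),96.5),("outlet",(181,177),(265,257),93),("cap",(230,173),(241,211),100)):
    print(n,tri(s,a,d,b).round(),plane(s,a,z).round(),plane(d,b,z).round())
a=cv2.imread("pics/scene0.png");b=cv2.imread("pics/side0.png")
cr=lambda im,u,v:cv2.resize(im[v-33:v+33,u-40:u+40],(400,300),interpolation=cv2.INTER_CUBIC)
cv2.imwrite("pics/crops.png",np.vstack([np.hstack([cr(a,346,200),cr(b,230,132)]),np.hstack([cr(a,195,178),cr(b,258,248)])]))
E
```

```text
adaptor top [524. 202. 110.] [516. 205. 104.] [525. 207. 104.]
red top [511. 357.  97.] [510. 358.  96.] [512. 356.  96.]
outlet [ 515. -243.   77.] [ 528. -236.   93.] [ 513. -253.   93.]
cap [ 490. -110.   88.] [ 502. -108.  100.] [ 488. -117.  100.]
```

View pics/crops.png

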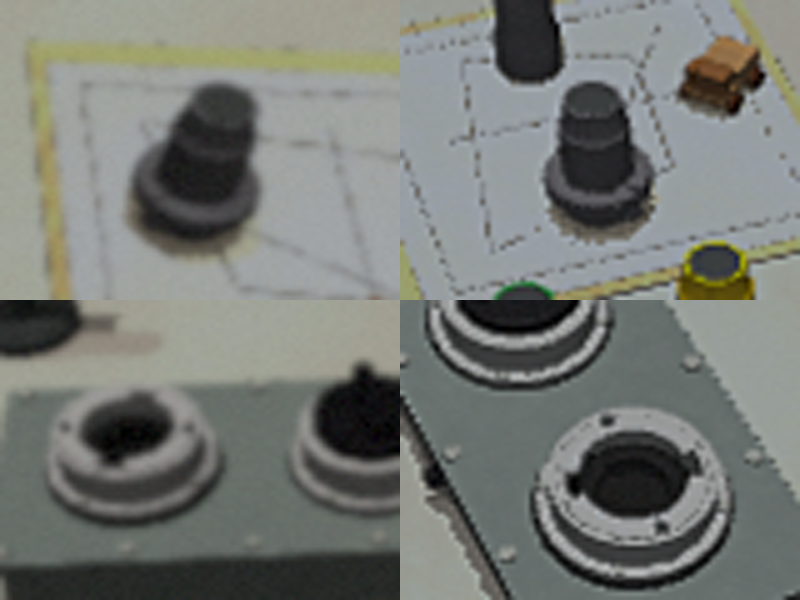

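Crops: the adaptor's ring and a ridge are visible. In the side view the slots are at about (253,251) and (276,248), and the lock dots at (260,239) and (270,260). Next I'll work out the numbers and plan the camera move over the outlet.

```bash
python3 - <<'E'
from h import *
s=bot.get_calibration("scene");d=bot.get_calibration("side");w=bot.get_calibration("wrist")
cs=lambda x,y,u,v:(u-40+x/5,v-33+y/5)
oc=tri(s,cs(128,131,195,178),d,cs(233,170,258,248));print("outlet",oc.round(1))
P={n:plane(d,cs(*q,258,248),93) for n,q in dict(c=(233,170),sl=(175,182),sr=(292,163),d1=(208,121),d2=(262,227)).items()}
for k,v in P.items():print(k,v.round(1))
a=lambda p,q:np.degrees(np.arctan2(*(P[p]-P[q])[1::-1]));print("slot",a("sr","sl"),"dots",a("d1","d2"))
print("cap",tri(s,cs(345,120+0,195,178),d,cs(118,-0,258,248)).round(1))
print("adaptor top",tri(s,cs(226,103,346,200),d,cs(192,100,230,132)).round(1))
V=np.array(w["view"]);st=bot.read_state();R=np.array(st["tool_rot"])
print("wristcam in tool",(R.T@(-V[:3,:3].T@V[:3,3]-st["tcp_pos"])).round(1),(R.T@V[:3,:3].T).round(3).tolist(),w["vertical_fov"])
E
```

```text
outlet [ 516.3 -238.2  103.3]
c [ 517.8 -232.3   93. ]
sl [ 489.8 -231.6   93. ]
sr [ 545.7 -235.7   93. ]
d1 [ 513.2 -203.6   93. ]
d2 [ 522.9 -264.6   93. ]
slot -4.1713744410046525 dots 99.01443118052234
cap [ 486.9 -127.    97. ]
adaptor top [525.4 207.  110.1]
wristcam in tool [-169.8    0.7  -81.1] [[0.001, -0.293, 0.956], [1.0, 0.001, -0.001], [-0.001, 0.956, 0.293]] 60.54418467435729
```

```bash
python3 -m crank '{"delta_pos":[[0,-0.032,0.0255],[0,-0.032,0.0255],[0,-0.032,0.0255],[0,-0.032,0.0255],[0,-0.032,0.0255],[0,-0.032,0.0255],[0,-0.032,0.0255],[0,-0.032,0.0255],[0,-0.032,0.0255],[0,-0.032,0.0255],[0,-0.032,0.0255],[0,-0.032,0.0255]],"dr":[[0,0,0],[0,0,0],[0,0,0],[0,0,0],[0,0,0],[0,0,0],[0,0,0],[0,0,0],[0,0,0],[0,0,0],[0,0,0],[0,0,0]]}' -1
python3 -m crank '{"delta_pos":[[0,-0.032,0.0255],[0,-0.032,0.0255],[0,-0.032,0.0255],[0,-0.032,0.0255],[0,-0.032,0.0255],[0,-0.032,0.0255],[0,-0.032,0.0255],[0,-0.032,0.0255],[0,-0.032,0.0255],[0,-0.032,0.0255]],"dr":[[0,0,0],[0,0,0],[0,0,0],[0,0,0],[0,0,0],[0,0,0],[0,0,0],[0,0,0],[0,0,0],[0,0,0]]}'
```

```text
time_s: 1.1
tcp_pos: [358.1, 143.7, 210.2]
tool_rot: [[-0.002, 0.258, 0.966], [-0.002, 0.966, -0.258], [-1.0, -0.002, -0.001]]
ft_force: [0.9, -0.5, 0.5]
width: 91.8
time_s: 1.93
tcp_pos: [518.0, -241.3, 210.1]
tool_rot: [[-0.001, 0.261, 0.965], [-0.0, 0.965, -0.261], [-1.0, -0.0, -0.001]]
ft_force: [0.7, -0.5, 0.4]
width: 91.9
```

```bash
python3 -m crank '{"delta_pos":[[0,0,0],[0,0,0]],"dr":[[0,0,0],[0,0,0]]}'; python3 - <<'E'
from h import *
import json
c=bot.get_calibration("wrist");im=bot.camera("wrist");cv2.imwrite("pics/w1.png",im);json.dump({k:np.asarray(v).tolist() for k,v in c.items()},open("w1.json","w"))
cv2.imwrite("pics/w1v.png",cv2.resize(im,(800,600),interpolation=cv2.INTER_CUBIC))
print(bot.read_state()["joint_positions"])
E
```

```text
time_s: 2.1
tcp_pos: [520.1, -248.6, 209.0]
tool_rot: [[0.0, 0.266, 0.964], [-0.002, 0.964, -0.266], [-1.0, -0.002, 0.001]]
ft_force: [-1.1, -0.2, 0.6]
width: 91.8
[ -25.59578937   16.19695156  100.05532621   -0.14562527   63.65584341
 -100.16735527]
```

View pics/w1v.png

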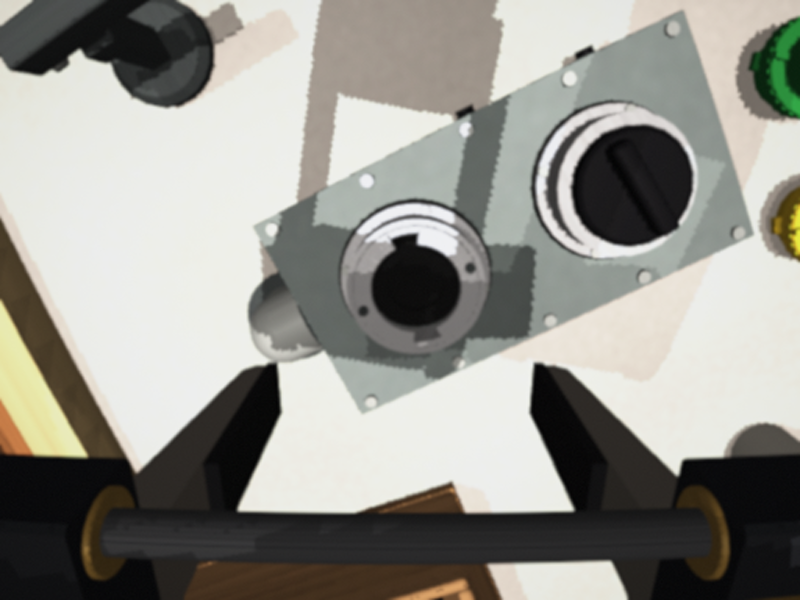

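Wrist view (800x600): slots at (408,240) and (427,335), lock dots at (470,267) and (362,311), bore centre about (416,287).

```bash
python3 - <<'E'
from h import *
import json
c=json.load(open("w1.json"));s=bot.get_calibration("scene");d=bot.get_calibration("side")
g=cv2.cvtColor(cv2.imread("pics/w1.png"),6).astype(float)
k=lambda x,y:(np.array([x,y])+.5)*.64-.5
def blob(x,y,r=4):
    u,v=k(x,y).round().astype(int);p=g[v-r:v+r+1,u-r:u+r+1];w=np.clip(np.median(p)-10-p,0,None);Y,X=np.mgrid[-r:r+1,-r:r+1];return np.array([u+(w*X).sum()/w.sum(),v+(w*Y).sum()/w.sum()])
Q=dict(d1=blob(470,267),d2=blob(362,311),s1=k(408,240),s2=k(427,335),c=k(416,287))
print({a:b.round(1) for a,b in Q.items()})
for z in(90,93,96):
    P={n:plane(c,q,z) for n,q in Q.items()}
    a=lambda p,q:np.degrees(np.arctan2(*(P[p]-P[q])[1::-1]))
    print(z,"mid dots",((P["d1"]+P["d2"])/2).round(1),"bore",P["c"].round(1),"slots",((P["s1"]+P["s2"])/2).round(1),"slot",a("s2","s1"),"dot",a("d1","d2"),"sep",np.linalg.norm(P["d1"]-P["d2"]).round(1),np.linalg.norm(P["s1"]-P["s2"]).round(1))
cs=lambda x,y:(218+x/5-.4,215+y/5-.4)
t1=tri(c,Q["d1"],d,cs(208,121));t2=tri(c,Q["d2"],d,cs(262,227));print(t1.round(1),t2.round(1))
# box axis from screws
B=[plane(c,k(*q),60) for q in((270,230),(673,28),(371,402),(738,233))]
print([np.degrees(np.arctan2(*(B[j]-B[i])[1::-1])).round(1) for i,j in((0,1),(2,3),(0,2),(1,3))])
E
```

```text
{'d1': array([300.6, 171. ]), 'd2': array([232.1, 198.6]), 's1': array([260.9, 153.4]), 's2': array([273.1, 214.2]), 'c': array([266.1, 183.5])}
90 mid dots [ 518.6 -241.6   90. ] bore [ 517.3 -241.1   90. ] slots [ 518.7 -240.4   90. ] slot -4.012339581187054 dot 97.41890417876424 sep 67.4 58.3
93 mid dots [ 517.8 -241.5   93. ] bore [ 516.6 -241.    93. ] slots [ 517.9 -240.3   93. ] slot -4.01233958118704 dot 97.41890417876428 sep 66.7 57.7
96 mid dots [ 517.  -241.3   96. ] bore [ 515.8 -240.8   96. ] slots [ 517.1 -240.1   96. ] slot -4.012339581187038 dot 97.41890417876421 sep 66.0 57.1
[ 510.7 -209.1  104.7] [ 518.7 -271.7  108.9]
[np.float64(101.1), np.float64(101.2), np.float64(11.8), np.float64(10.9)]
```

```bash
cat > dots.py <<'E'
from h import *
import sys
def dots(name,file=None):
    c=bot.get_calibration("wrist");im=bot.camera("wrist");cv2.imwrite("pics/"+name,im);c2=bot.get_calibration("wrist")
    print("cam drift",np.abs(np.array(c["view"])-c2["view"]).max());g=cv2.cvtColor(im,6).astype(float)
    ps=[];r=5
    for a in(97.4,-82.6):
        u,v=proj(c,[517.8+33.3*np.cos(np.radians(a)),-241.4+33.3*np.sin(np.radians(a)),93]).round().astype(int)
        p=g[v-r:v+r+1,u-r:u+r+1];w=np.clip(np.median(p)-12-p,0,None);Y,X=np.mgrid[-r:r+1,-r:r+1];q=np.array([u+(w*X).sum()/w.sum(),v+(w*Y).sum()/w.sum()]);ps.append(plane(c,q,93));print((u,v),q.round(1),ps[-1].round(1))
    d=ps[0]-ps[1];print("mid",((ps[0]+ps[1])/2).round(1),"ang",np.degrees(np.arctan2(d[1],d[0])).round(1),np.linalg.norm(d).round(1))
if __name__=="__main__":dots(sys.argv[1])
E
python3 dots.py w2.png; python3 - <<'E'
from h import *
import json
c=json.load(open("w1.json"));print(np.round(np.array(c["view"])-bot.get_calibration("wrist")["view"],3)[:3,3]);print(bot.read_state()["tcp_pos"])
E
```

```text
cam drift 0.6263026857940162
(np.int64(300), np.int64(171)) [300.5 170.8] [ 513.5 -208.3   93. ]
(np.int64(232), np.int64(198)) [231.9 198.5] [ 522.2 -274.6   93. ]
mid [ 517.8 -241.5   93. ] ang 97.5 66.8
[ 0.293 -0.646 -0.276]
[ 519.8818656  -247.27988357  209.22640835]
```

```bash
python3 -m crank '{"delta_pos":[[0,0.0398,-0.0107],[0,0.0398,-0.0107],[0,0.0398,-0.0107],[0,0.0398,-0.0107],[0,0.0398,-0.0107],[0,0.0398,-0.0107],[0,0.0398,-0.0107],[0,0.0398,-0.0107],[0,0.0398,-0.0107],[0,0.0398,-0.0107],[0,0.0398,-0.0107],[0,0,0]],"dr":[[0,0,0],[0,0,0],[0,0,0],[0,0,0],[0,0,0],[0,0,0],[0,0,0],[0,0,0],[0,0,0],[0,0,0],[0,0,0],[0,0,0]]}'
python3 -m crank '{"delta_pos":[[0,0,0],[0,0,0]],"dr":[[0,0,0],[0,0,0]]}'
python3 - <<'E'
from h import *
import json
c=bot.get_calibration("wrist");im=bot.camera("wrist");cv2.imwrite("pics/w3.png",im);json.dump({k:np.asarray(v).tolist() for k,v in c.items()},open("w3.json","w"))
u,v=proj(c,[523,206,40]).round().astype(int);print(u,v)
u0,v0=max(u-80,0),max(v-60,0);print(u0,v0)
cv2.imwrite("pics/w3v.png",cv2.resize(im[v0:v0+120,u0:u0+160],(800,600),interpolation=cv2.INTER_CUBIC))
E
```

```text
time_s: 3.2
tcp_pos: [506.6, 216.4, 209.9]
tool_rot: [[0.001, 0.255, 0.967], [0.001, 0.967, -0.255], [-1.0, 0.001, 0.001]]
ft_force: [-0.5, 0.3, 0.2]
width: 92.0
time_s: 3.37
tcp_pos: [503.4, 219.9, 209.9]
tool_rot: [[0.0, 0.248, 0.969], [0.0, 0.969, -0.248], [-1.0, 0.0, -0.0]]
ft_force: [0.4, 1.0, -0.2]
width: 92.1
251 196
171 136
```

View pics/w3v.png

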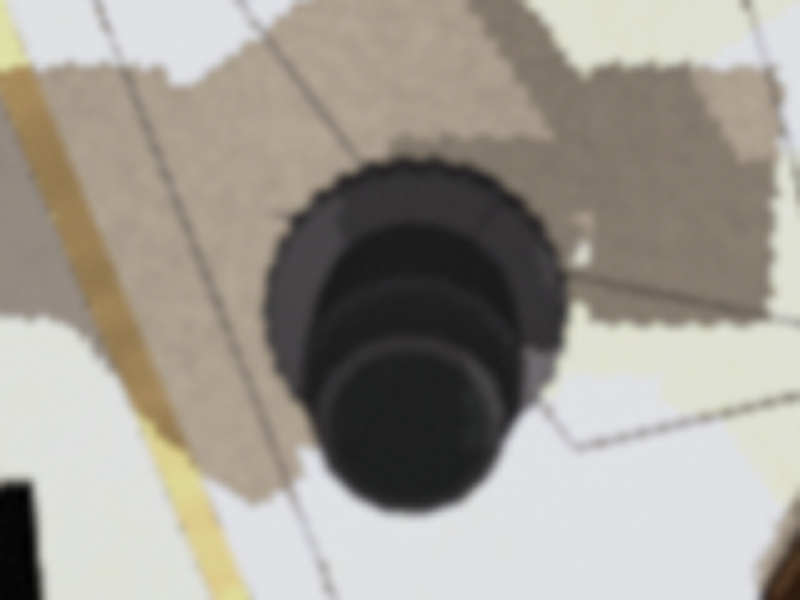

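Wrist crop (5x, origin 171,136): adaptor top circle centre (412,423), ring circle centre about (415,310). The ring is in shade, so I'll stretch its contrast to find the ridges.

```bash
python3 - <<'E'
from h import *
import json
c=json.load(open("w3.json"));im=cv2.imread("pics/w3.png")
k=lambda x,y:((x+.5)/5-.5+171,(y+.5)/5-.5+136)
print("top",plane(c,k(412,423),104.5).round(1),"diam",np.linalg.norm(plane(c,k(320,423),104.5)-plane(c,k(504,423),104.5)).round(1))
for z in(36,40):print("ring",z,plane(c,k(416,308),z).round(1),np.linalg.norm(plane(c,k(266,308),z)-plane(c,k(567,308),z)).round(1))
cr=im[150:236,210:300].astype(float)
g=np.clip((cr-20)*3.2,0,255).astype(np.uint8)
cv2.imwrite("pics/w3e.png",cv2.resize(g,(720,688),interpolation=cv2.INTER_CUBIC)[:590])
E
```

```text
top [527.  208.7 104.5] diam 33.0
ring 36 [526.5 208.4  36. ] 65.9
ring 40 [525.3 208.8  40. ] 65.1
```

View pics/w3e.png

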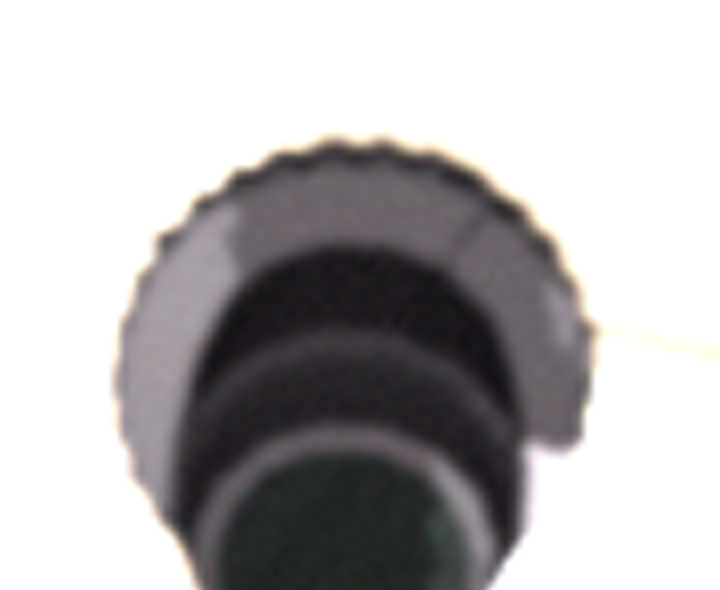

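Enhanced view (8x, origin 210,150): a thin radial line on the ring at about (468,233) and a light patch at (565,310). I'll check both against the notch seen in the side crop.

```bash
python3 - <<'E'
from h import *
import json
c=json.load(open("w3.json"));d=bot.get_calibration("side")
k=lambda x,y:((x+.5)/8-.5+210,(y+.5)/8-.5+150)
C=np.array([526.3,208.5])
for n,p in dict(line=(468,233),line_in=(450,262),line_out=(490,213),patch=(565,310)).items():
    P=plane(c,k(*p),41);v=P[:2]-C;print(n,P.round(1),np.degrees(np.arctan2(v[1],v[0])).round(1),np.linalg.norm(v).round(1))
for a in range(0,360,30):print(a,(np.array(proj(d,[C[0]+30*np.cos(np.radians(a)),C[1]+30*np.sin(np.radians(a)),40]))-(190,99)).round(1)*5,end=";")
b=cv2.imread("pics/side0.png")[112:152,206:256].astype(float);cv2.imwrite("pics/side_e.png",cv2.resize(np.clip((b-20)*3,0,255).astype(np.uint8),(700,560),interpolation=cv2.INTER_CUBIC))
for a in range(0,360,30):print(a,((np.array(proj(d,[C[0]+30*np.cos(np.radians(a)),C[1]+30*np.sin(np.radians(a)),40]))-(206,112)+.5)*14).round(),end=";")
E
```

```text
line [508.9 228.7  41. ] 130.7 26.7
line_in [512.2 225.5  41. ] 129.8 22.1
line_out [507.  232.2  41. ] 129.2 30.6
patch [522.4 238.8  41. ] 97.4 30.5
0 [245. 172.];30 [233.  156.5];60 [212.  147.5];90 [187.  147.5];120 [164.5 156. ];150 [151.  171.5];180 [149.5 189.5];210 [161.  205.5];240 [182.  214.5];270 [208. 215.];300 [230.5 205.5];330 [244. 190.];0 [469. 306.];30 [436. 263.];60 [377. 238.];90 [307. 238.];120 [244. 262.];150 [205. 305.];180 [201. 355.];210 [233. 400.];240 [293. 426.];270 [365. 426.];300 [429. 401.];330 [466. 357.];
```

View pics/side_e.png

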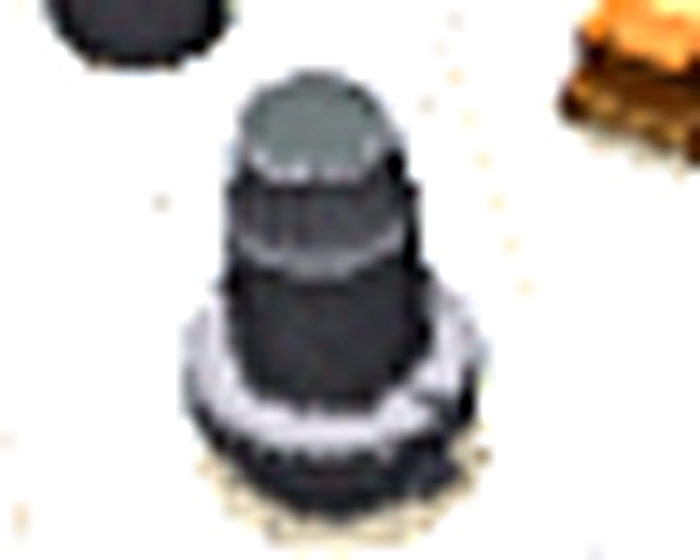

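```bash
python3 -m crank '{"delta_pos":[[0,-0.0053,0.0252],[0,0,0],[0,0,0],[0,0,0],[0,0,0],[0,0,0],[0,0,0],[0,0,0],[0,0,0],[0,0,0]],"dr":[[0,0,0],[0.112,0,0],[0.112,0,0],[0.112,0,0],[0.112,0,0],[0.112,0,0],[0.112,0,0],[0.112,0,0],[0,0,0],[0,0,0]]}'
python3 - <<'E'
from h import *
s=bot.get_calibration("scene");d=bot.get_calibration("side")
print("lorry",tri(s,(383,243),d,(255,115)).round(),"red",tri(s,(403,215),d,(216,110)).round())
c=bot.get_calibration("wrist");im=bot.camera("wrist");cv2.imwrite("pics/w4.png",im)
g=cv2.cvtColor(im,6);u,v=proj(c,[526.5,208.5,104.5]).round().astype(int);print(u,v)
m=(g<60).astype(np.uint8)
# ring edges along adaptor ring plane: contour of dark blob
n,l,st,ce=cv2.connectedComponentsWithStats(m);i=l[v,u];print(i,st[i]);
x,y,w,h=st[i][:4];print("ring top centre from sides",plane(c,(x+w/2-.5,y+32),38).round(1),"far edge",plane(c,(x+w/2-.5,y),38).round(1))
t=bot.read_state();R=np.array(t["tool_rot"]);print(t["tcp_pos"].round(1) if hasattr(t["tcp_pos"],"round") else t["tcp_pos"],R.round(3).tolist())
D=R.T@(np.array([526.5,208.5,45.5])-t["tcp_pos"]);print("needed tool shift",D.round(1),t["joint_positions"])
E
```

```text
time_s: 4.25
tcp_pos: [524.4, 193.8, 210.4]
tool_rot: [[-0.003, 0.882, 0.47], [-0.003, 0.47, -0.882], [-1.0, -0.004, 0.001]]
ft_force: [0.1, -0.2, 0.5]
width: 91.6
lorry [627. 295.  26.] red [512. 369.   9.]
268 180
4 [ 237  137   61   61 2695]
ring top centre from sides [529.3 204.5  38. ] far edge [513.2 234.2  38. ]
[524.4 193.8 210.4] [[-0.003, 0.882, 0.47], [-0.003, 0.47, -0.882], [-1.0, -0.004, 0.001]]
needed tool shift [164.8   9.4 -12.2] [ 20.19308379  14.74252997 101.85853119  -0.10808239  63.60526158
  -7.82498612]
```

```bash
python3 -m crank '{"delta_pos":[[0,0.0089,-0.0102],[0.02,0,0],[0.03,0,0],[0.03,0,0],[0.03,0,0],[0,0,0],[0,0,0]],"dr":[[0,0,0],[0,0,0],[0,0,0],[0,0,0],[0,0,0],[0,0,0],[0,0,0]]}'
python3 - <<'E'
from h import *
c=bot.get_calibration("wrist");im=bot.camera("wrist");cv2.imwrite("pics/w5.png",im)
t=bot.read_state();R=np.array(t["tool_rot"]);p=np.array(t["tcp_pos"]);print(p.round(1))
for z in(104.5,40):
  u=proj(c,[527.5,207,z]).round(1);print(z,u)
  r=17.5 if z>50 else 33
  pts=np.array([proj(c,[527.5+r*np.cos(a),207+r*np.sin(a),z]) for a in np.arange(0,6.3,.05)]);cv2.polylines(im,[np.int32(pts.round())],True,(0,0,255),1)
cv2.imwrite("pics/w5v.png",im)
E
```

```text
time_s: 4.88
tcp_pos: [531.5, 211.4, 99.8]
tool_rot: [[0.005, 0.875, 0.484], [0.001, 0.484, -0.875], [-1.0, 0.004, 0.001]]
ft_force: [0.6, -0.2, 1.0]
width: 92.4
[531.2 211.3  99.9]
104.5 [245.6 253.6]
40 [248.7 213.6]
```

View pics/w5v.png

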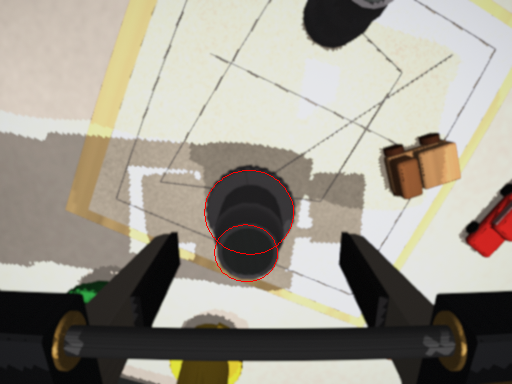

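Overlay: the projected top and ring circles match the adaptor to about 1 px, with the fingers on either side and the adaptor about 5 mm left of centre. I'll correct that, go down and grip.

```bash
python3 -m crank '{"delta_pos":[[0,-0.0055,0.0013],[0.015,0,0],[0.02,0,0],[0.01,0,0],[0,0,0],[0,0,0]],"dr":[[0,0,0],[0,0,0],[0,0,0],[0,0,0],[0,0,0],[0,0,0]]}'
```

```text
time_s: 5.43
tcp_pos: [532.5, 209.8, 63.6]
tool_rot: [[0.017, 0.873, 0.487], [0.006, 0.487, -0.874], [-1.0, 0.018, 0.003]]
ft_force: [0.3, -0.3, 0.3]
width: 92.1
```

```bash
python3 -m crank '{"delta_pos":[[0.006,-0.006,0.0003],[0.008,0,0],[0,0,0]],"dr":[[0,0,-0.016],[0,0,0],[0,0,0]]}'; python3 -m crank '{"delta_pos":[[0,0,0]],"dr":[[0,0,0]]}'
```

```text
time_s: 5.68
tcp_pos: [528.9, 207.0, 51.7]
tool_rot: [[0.006, 0.874, 0.487], [-0.001, 0.487, -0.874], [-1.0, 0.004, 0.004]]
ft_force: [-0.2, -0.4, 0.5]
width: 91.7
time_s: 5.77
tcp_pos: [528.9, 207.0, 51.8]
tool_rot: [[0.006, 0.874, 0.487], [-0.001, 0.487, -0.874], [-1.0, 0.004, 0.004]]
ft_force: [0.7, 0.6, 0.2]
width: 91.6
```

```bash
python3 -m crank '{"delta_pos":[[0.0045,-0.0015,0],[0,0,0]],"dr":[[0,0,-0.004],[0,0,0]]}'; python3 -m crank '{"delta_pos":[[0,0,0],[0,0,0],[0,0,0],[0,0,0],[0,0,0],[0,0,0],[0,0,0],[0,0,0],[0,0,0],[0,0,0]],"dr":[[0,0,0],[0,0,0],[0,0,0],[0,0,0],[0,0,0],[0,0,0],[0,0,0],[0,0,0],[0,0,0],[0,0,0]]}' 1
```

```text
time_s: 5.93
tcp_pos: [527.7, 206.2, 47.2]
tool_rot: [[0.002, 0.874, 0.487], [-0.003, 0.487, -0.874], [-1.0, 0.0, 0.004]]
ft_force: [-0.2, 1.2, -0.3]
width: 91.6
time_s: 6.77
tcp_pos: [527.8, 206.3, 47.3]
tool_rot: [[0.002, 0.874, 0.487], [-0.003, 0.487, -0.874], [-1.0, 0.0, 0.004]]
ft_force: [-0.5, -0.3, -1.9]
width: 43.5
```

```bash
python3 -m crank '{"delta_pos":[[-0.01,0,0],[-0.02,0,0],[-0.025,0,0],[-0.025,0,0],[-0.025,0,0],[-0.025,0,0],[-0.02,0,0],[0,0,0],[0,0,0]],"dr":[[0,0,0],[-0.117,0,0],[-0.117,0,0],[-0.117,0,0],[-0.117,0,0],[-0.117,0,0],[-0.117,0,0],[-0.117,0,0],[0,0,0]]}'; python3 -m crank '{"delta_pos":[[0,0,0]],"dr":[[0,0,0]]}'
```

```text
time_s: 7.52
tcp_pos: [526.1, 206.3, 209.2]
tool_rot: [[0.001, 0.203, 0.979], [-0.003, 0.979, -0.203], [-1.0, -0.003, 0.002]]
ft_force: [-0.1, -0.3, -1.7]
width: 43.3
time_s: 7.6
tcp_pos: [526.5, 206.4, 210.4]
tool_rot: [[0.003, 0.207, 0.978], [-0.003, 0.978, -0.207], [-1.0, -0.002, 0.003]]
ft_force: [0.1, -0.1, -1.4]
width: 43.3
```

```bash
python3 -m crank '{"delta_pos":[[0,-0.02,0.0038],[0,-0.04,0.0077],[0,-0.04,0.0077],[0,-0.04,0.0077],[0,-0.04,0.0077],[0,-0.04,0.0077],[0,-0.04,0.0077],[0,-0.04,0.0077],[0,-0.04,0.0077],[0,-0.04,0.0077],[0,-0.03,0.0057],[0,-0.01,0.0019]],"dr":[[0,0,0],[0,0,0],[0,0,0],[0,0,0],[0,0,0],[0,0,0],[0,0,0],[0,0,0],[0,0,0],[0,0,0],[0,0,0],[0,0,0]]}';python3 -m crank '{"delta_pos":[[0,0,0],[0,0,0]],"dr":[[0,0,0],[0,0,0]]}'
python3 - <<'E'
from h import *
c=bot.get_calibration("wrist");im=bot.camera("wrist");cv2.imwrite("pics/w6.png",im);d=bot.get_calibration("side");sd=bot.camera("side");cv2.imwrite("pics/s6.png",sd)
t=bot.read_state();p=np.array(t["tcp_pos"]);R=np.array(t["tool_rot"]);print(p.round(1),R.round(3).tolist())
u,v=proj(d,p-[0,0,10]).round().astype(int);print(u,v,proj(c,p-[0,0,40]),proj(c,[517.8,-241.4,93]))
a=sd[v-45:v+45,u-30:u+30];cv2.imwrite("pics/v6.png",np.hstack([cv2.resize(a,(400,600),interpolation=cv2.INTER_CUBIC),cv2.resize(im[96:384,160:352],(400,600),interpolation=cv2.INTER_CUBIC)]))
E
```

```text
time_s: 8.6
tcp_pos: [503.7, -231.1, 205.3]
tool_rot: [[-0.007, 0.251, 0.968], [0.0, 0.968, -0.251], [-1.0, -0.001, -0.007]]
ft_force: [0.5, 1.0, -0.7]
width: 43.4
time_s: 8.77
tcp_pos: [502.4, -232.9, 204.0]
tool_rot: [[-0.009, 0.261, 0.965], [0.002, 0.965, -0.261], [-1.0, -0.001, -0.009]]
ft_force: [0.4, -0.2, -1.1]
width: 43.1
[ 502.7 -231.8  204.2] [[-0.009, 0.258, 0.966], [0.002, 0.966, -0.258], [-1.0, -0.001, -0.009]]
258 227 [260.07245868 220.40464584] [254.05959439 210.15587254]
```

View pics/v6.png

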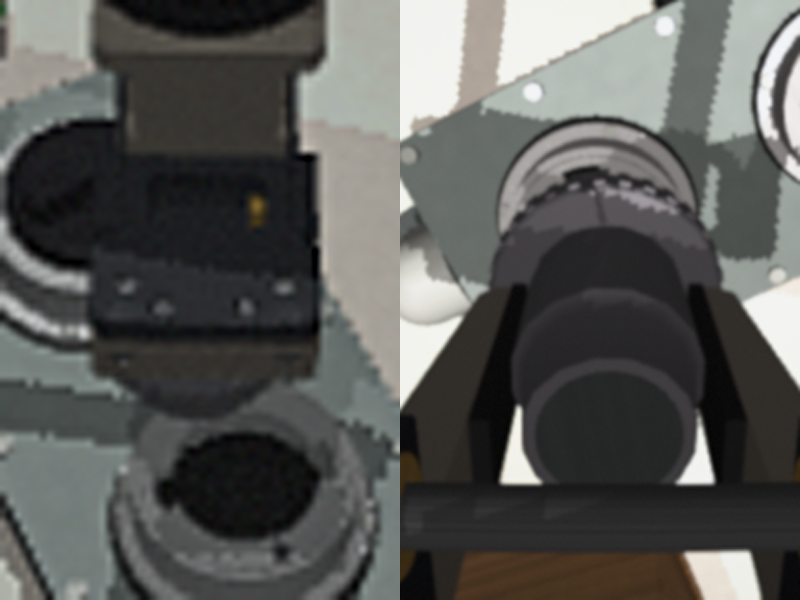

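Pictures used: 9. The left half shows the adaptor held above the outlet. The right half (wrist, 0.48 px per view px, origin 160,96) shows the ridge line on the ring at about (600,205) and a slot just behind it at (585,175). I'll work out the ridge angle from this.

```bash
python3 - <<'E'
from h import *
c=bot.get_calibration("wrist");t=bot.read_state();p=np.array(t["tcp_pos"]);R=np.array(t["tool_rot"]);print(p.round(1),np.degrees(np.arctan2(R[1,1],R[0,1])).round(1))
k=lambda x,y:(160+(x-400+.5)*.48-.5,96+(y+.5)*.48-.5)
zr=p[2]-42.8+35.5
for q in((597,188),(600,205),(602,222)):
    P=plane(c,k(*q),zr);v=P[:2]-p[:2];print(P.round(1),np.degrees(np.arctan2(v[1],v[0])).round(1),np.linalg.norm(v).round(1))
L,Rr=plane(c,k(491,275),zr),plane(c,k(722,275),zr);print("ring sides",L.round(1),Rr.round(1),np.linalg.norm(L-Rr).round(1))
a=plane(c,k(603,166),zr-14);print("top pts")
E
```

```text
[ 502.7 -231.8  204.2] 75.1
[ 470.4 -225.5  196.9] 168.9 32.9
[ 475.2 -225.9  196.9] 167.9 28.1
[ 480.  -226.6  196.9] 167.2 23.3
ring sides [ 487.1 -260.7  196.9] [ 503.6 -198.3  196.9] 64.5
top pts
```

```bash
python3 - <<'E'
from h import *
import json
def prof(c,f,C,z,angs,rs):
    g=cv2.cvtColor(cv2.imread(f),6).astype(np.float32);out=[]
    for a in angs:
        vals=[]
        for r in rs:
            u=proj(c,[C[0]+r*np.cos(np.radians(a)),C[1]+r*np.sin(np.radians(a)),z]);vals.append(cv2.getRectSubPix(g,(1,1),(float(u[0]),float(u[1])))[0,0])
        out.append(int(np.mean(vals)))
    print(f,list(zip(list(angs),out)))
c=bot.get_calibration("wrist");p=bot.read_state()["tcp_pos"]
prof(c,"pics/w6.png",p,p[2]-7.3,range(150,196,2),(25,27,29))
c=json.load(open("w3.json"));prof(c,"pics/w3.png",(527,207.5),40,range(112,152,2),(25,27,29))
E
```

```text
pics/w6.png [(150, 89), (152, 88), (154, 86), (156, 86), (158, 86), (160, 86), (162, 86), (164, 85), (166, 76), (168, 67), (170, 74), (172, 85), (174, 86), (176, 86), (178, 86), (180, 86), (182, 86), (184, 86), (186, 86), (188, 86), (190, 85), (192, 85), (194, 81)]
pics/w3.png [(112, 52), (114, 52), (116, 52), (118, 52), (120, 52), (122, 52), (124, 52), (126, 51), (128, 49), (130, 48), (132, 48), (134, 51), (136, 52), (138, 52), (140, 52), (142, 52), (144, 52), (146, 52), (148, 52), (150, 52)]
```

```bash
python3 -m crank '{"delta_pos":[[0.01,-0.0054,0.0171],[0.02,0,0],[0.015,0,0],[0,0,0],[0,0,0]],"dr":[[0,-0.009,0],[-0.075,0,0],[-0.075,0,0],[0,0,0],[0,0,0]]}'; python3 -m crank '{"delta_pos":[[0,0,0]],"dr":[[0,0,0]]}'
python3 - <<'E'
from h import *
t=bot.read_state();p=np.array(t["tcp_pos"]);R=np.array(t["tool_rot"]);print(p.round(1),R.round(3).tolist(),np.degrees(np.arctan2(R[1,1],R[0,1])).round(1),t["joint_positions"].round(1) if hasattr(t["joint_positions"],"round") else t["joint_positions"])
print((R.T@(np.array([517.8,-241.4,p[2]])-p)).round(1))
E
```

```text
time_s: 9.28
tcp_pos: [520.5, -233.2, 158.9]
tool_rot: [[0.002, 0.102, 0.995], [0.0, 0.995, -0.102], [-1.0, 0.001, 0.002]]
ft_force: [-0.7, -0.2, 0.3]
width: 43.3
time_s: 9.37
tcp_pos: [520.6, -232.0, 159.1]
tool_rot: [[0.001, 0.102, 0.995], [0.001, 0.995, -0.102], [-1.0, 0.001, 0.001]]
ft_force: [0.4, 0.2, 0.2]
width: 43.4
[ 520.6 -232.   159.1] [[0.001, 0.102, 0.995], [0.001, 0.995, -0.102], [-1.0, 0.001, 0.001]] 84.1 [-2.420e+01  1.880e+01  1.035e+02  1.000e-01  5.770e+01 -1.084e+02]
[-0.  -9.7 -1.8]
```

```bash
python3 -m crank '{"delta_pos":[[0,-0.0095,-0.0018],[0.012,0,0],[0,0,0],[0,0,0]],"dr":[[0,0,0],[0,0,0],[0,0,0],[0,0,0]]}'
python3 - <<'E'
from h import *
t=bot.read_state();p=np.array(t["tcp_pos"]);R=np.array(t["tool_rot"]);print(p.round(1),R.round(3).tolist(),np.degrees(np.arctan2(R[1,1],R[0,1])).round(1))
print((R.T@(np.array([517.8,-241.4,p[2]])-p)).round(1))
E
```

```text
time_s: 9.7
tcp_pos: [519.2, -241.4, 149.1]
tool_rot: [[0.005, 0.105, 0.994], [-0.001, 0.994, -0.105], [-1.0, -0.0, 0.005]]
ft_force: [-0.0, -0.5, -1.8]
width: 43.3
[ 519.2 -241.4  149.1] [[0.005, 0.105, 0.994], [-0.001, 0.994, -0.105], [-1.0, -0.0, 0.005]] 84.0
[-0.  -0.2 -1.4]
```

```bash
python3 - <<'E'
from h import *
c=bot.get_calibration("wrist");t=bot.read_state();p=np.array(t["tcp_pos"]);R=np.array(t["tool_rot"])
k=lambda x,y:(160+(x-400+.5)*.48-.5,96+(y+.5)*.48-.5)
g=cv2.cvtColor(cv2.imread("pics/w6.png"),6)
for n,q in dict(L=(523,430),Rt=(697,430),far=(609,358)).items():print(n,(R.T@(plane(c,k(*q),p[2]+57.2)-p)).round(1))
print("ring far",(R.T@(plane(c,k(603,172),p[2]-7.3)-p)).round(1))
E
```

```text
L [-57.2 -15.9  -2.1]
Rt [-57.2  17.6  -2.2]
far [-57.3   0.6 -17.9]
ring far [  7.1  -0.9 -37.3]
```

```bash
python3 -m crank '{"delta_pos":[[0.003,-0.001,-0.001],[0.005,0,0],[0.005,0,0],[0,0,0]],"dr":[[0,-0.005,0],[0,0,0],[0,0,0],[0,0,0]]}'; python3 -m crank '{"delta_pos":[[0.003,0,0],[0.002,0,0],[0,0,0]],"dr":[[0,0,0],[0,0,0],[0,0,0]]}'
```

```text
time_s: 10.03
tcp_pos: [518.0, -242.9, 135.2]
tool_rot: [[0.011, 0.107, 0.994], [-0.002, 0.994, -0.107], [-1.0, -0.0, 0.011]]
ft_force: [0.2, -0.2, -0.8]
width: 43.1
time_s: 10.28
tcp_pos: [517.9, -241.9, 130.3]
tool_rot: [[0.011, 0.108, 0.994], [0.0, 0.994, -0.108], [-1.0, 0.001, 0.011]]
ft_force: [-0.4, -0.6, -1.2]
width: 43.5
```

```bash
python3 -m crank '{"delta_pos":[[0.002,0,0],[0.002,0,0],[0.001,0,0]],"dr":[[0,0.011,0],[0,0,0],[0,0,0]]}'; python3 -m crank '{"delta_pos":[[0.002,0,0],[0.001,0,0],[0,0,0]],"dr":[[0,0,0],[0,0,0],[0,0,0]]}'
```

```text
time_s: 10.53
tcp_pos: [520.0, -242.6, 127.8]
tool_rot: [[0.002, 0.109, 0.994], [-0.0, 0.994, -0.109], [-1.0, 0.0, 0.002]]
ft_force: [-4.3, 2.7, 11.6]
width: 43.5
time_s: 10.78
tcp_pos: [520.7, -242.8, 127.6]
tool_rot: [[0.002, 0.109, 0.994], [-0.0, 0.994, -0.109], [-1.0, -0.0, 0.002]]
ft_force: [-1.1, 0.8, -1.6]
width: 43.5
```

```bash
python3 -m crank '{"delta_pos":[[0.002,0,-0.002]],"dr":[[0,0,0]]}'; python3 -m crank '{"delta_pos":[[0.003,0,0]],"dr":[[0,0,0]]}';  python3 -m crank '{"delta_pos":[[0.003,0,0]],"dr":[[0,0,0]]}'; python3 -c "
from h import *
t=bot.read_state();print(np.round(t['torque'],2),np.round(t['ft_force'],1))"
```

```text
time_s: 10.87
tcp_pos: [520.4, -242.9, 127.1]
tool_rot: [[0.005, 0.109, 0.994], [-0.001, 0.994, -0.109], [-1.0, -0.001, 0.005]]
ft_force: [2.6, 5.3, 24.0]
width: 43.4
time_s: 10.95
tcp_pos: [522.0, -243.1, 126.1]
tool_rot: [[0.008, 0.11, 0.994], [-0.002, 0.994, -0.11], [-1.0, -0.001, 0.008]]
ft_force: [-2.0, 5.0, 20.0]
width: 43.2
time_s: 11.03
tcp_pos: [523.5, -243.3, 125.1]
tool_rot: [[0.01, 0.11, 0.994], [-0.002, 0.994, -0.11], [-1.0, -0.001, 0.01]]
ft_force: [-3.4, 5.1, 20.0]
width: 43.5
[ 0.95  0.95 -0.1 ] [-3.4  5.1 20. ]
```

```bash
python3 -m crank '{"delta_pos":[[-0.002,0,-0.003],[-0.001,0,-0.001],[0,0,0]],"dr":[[0,0.008,0],[0,0,0],[0,0,0]]}'; python3 - <<'E'
from h import *
c=bot.get_calibration("wrist");t=bot.read_state();p=np.array(t["tcp_pos"]);R=np.array(t["tool_rot"]);im=bot.camera("wrist");cv2.imwrite("pics/w7.png",im)
print(p.round(1),np.round(t["torque"],2),np.round(t["ft_force"],1))
k=lambda x,y:(160+(x-400+.5)*.48-.5,96+(y+.5)*.48-.5)
im7=im.copy()
P=lambda x,y,z,r:np.int32([proj(c,[x+r*np.cos(a),y+r*np.sin(a),z]).round() for a in np.arange(0,6.3,.05)])
cv2.polylines(im7,[P(517.8,-241.4,93,40)],True,(0,0,255),1)
cv2.polylines(im7,[P(p[0],p[1],p[2]-7.3,33)],True,(0,255,0),1)
cv2.polylines(im7,[P(p[0],p[1],p[2]+57.2,17.5)],True,(255,255,0),1)
cv2.imwrite("pics/w7v.png",cv2.resize(im7[86:326,100:420],(800,600),interpolation=cv2.INTER_CUBIC))
E
```

```text
time_s: 11.28
tcp_pos: [522.2, -243.0, 128.5]
tool_rot: [[0.007, 0.111, 0.994], [-0.002, 0.994, -0.111], [-1.0, -0.001, 0.007]]
ft_force: [0.0, 0.6, -0.8]
width: 43.3
[ 522.2 -243.   128.5] [ 0.15 -0.06 -0.13] [ 0.   0.6 -0.8]
```

View pics/w7v.png

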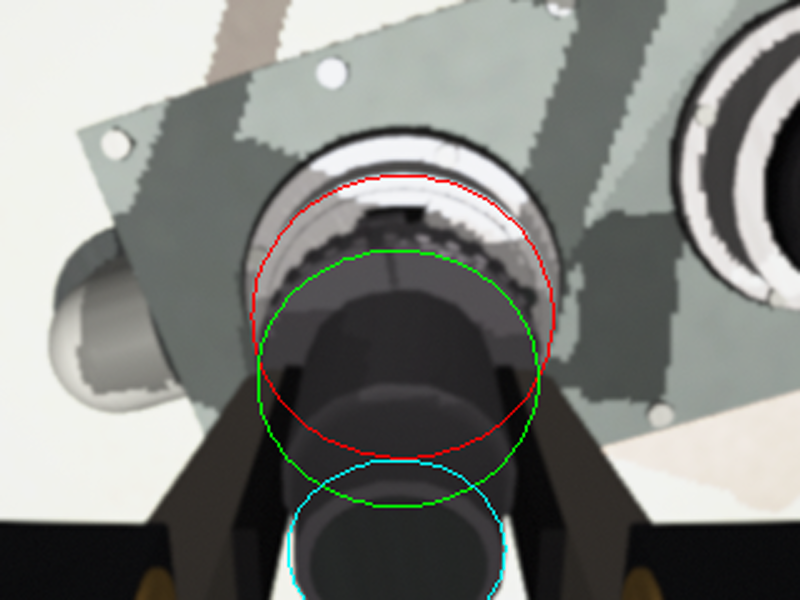

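View (2.5x, origin 100,86; picture 10): the real ring's far edge is at about row 224, where an upright adaptor would put it at 250. The tail's far edge is at 482 rather than 460. So the adaptor has tilted in the jaws about the jaw axis, with its foot toward -x. I'll measure the tilt.

```bash
python3 - <<'E'
from h import *
from scipy.optimize import least_squares
c=bot.get_calibration("wrist");t=bot.read_state();p=np.array(t["tcp_pos"]);R=np.array(t["tool_rot"])
k=lambda x,y:np.array((100+(x+.5)/2.5-.5,86+(y+.5)/2.5-.5))
# tool-frame model: axis through grasp point (-19,0,z0), tilt a in x-z plane; h up the axis from grasp (grasp h=61.8)
def pt(a,z0,h,r): # far-edge point (tool -z)
    ax=np.array([-np.cos(a),0,np.sin(a)]);n=np.array([-np.sin(a),0,-np.cos(a)])
    return p+R@(np.array([-19,0,z0])+ax*(h-61.8)+n*r)
def f(q,tail,ring):return [proj(c,pt(q[0],q[1],100,17.5))[1]-tail,proj(c,pt(q[0],q[1],35.5,33))[1]-ring]
for ring in(222,228,236):
    s=least_squares(f,[0,0],args=(k(400,482)[1],k(400,ring)[1]));print("w7",ring,np.degrees(s.x[0]).round(1),s.x[1].round(1),"foot centre",(p+R@(np.array([-19,0,s.x[1]])+np.array([-np.cos(s.x[0]),0,np.sin(s.x[0])])*-61.8)).round(1))
k6=lambda y:96+(y+.5)*.48-.5
for ring in(176,182):
    s=least_squares(f,[0,0],args=(k6(358),k6(ring)));print("w6",ring,np.degrees(s.x[0]).round(1),s.x[1].round(1))
E
```

```text
w7 222 9.8 -3.8 foot centre [ 508.1 -241.5   86.4]
w7 228 8.5 -2.7 foot centre [ 510.5 -241.8   86.2]
w7 236 6.8 -1.3 foot centre [ 513.7 -242.2   86. ]
w6 176 2.4 -2.4
w6 182 1.0 -1.2
```

```bash
python3 -m crank '{"delta_pos":[[-0.004,0,0],[0,0,0],[0,0,0],[0,0,0],[0,0,0]],"dr":[[0,0,0],[0,-0.05,0],[0,-0.05,0],[0,-0.04,0],[0,0,0]]}'; cat > look.py <<'E'
from h import *
import sys
from scipy.optimize import least_squares
c=bot.get_calibration("wrist");t=bot.read_state();p=np.array(t["tcp_pos"]);R=np.array(t["tool_rot"]);im=bot.camera("wrist");cv2.imwrite("pics/"+sys.argv[1],im)
print(p.round(1),"tilt",R[:,0].round(3),"yaw",np.degrees(np.arctan2(R[1,1],R[0,1])).round(1),"F",np.round(t["ft_force"],1),"T",np.round(t["torque"],2))
print("to outlet (tool)",(R.T@(np.array([517.8,-241.4,p[2]])-p)).round(1))
g=cv2.cvtColor(im,6)
print("col 258 rows150-300",g[150:300,256:261].mean(1).astype(int).tolist())
E
python3 look.py w8.png
```

```text
time_s: 11.75
tcp_pos: [517.4, -241.8, 130.4]
tool_rot: [[0.139, 0.108, 0.984], [-0.015, 0.994, -0.107], [-0.99, -0.0, 0.14]]
ft_force: [-0.3, -0.7, 0.0]
width: 43.3
[ 517.4 -241.8  130.4] tilt [ 0.139 -0.015 -0.99 ] yaw 83.8 F [-0.3 -0.7  0. ] T [0.06 0.04 0.02]
to outlet (tool) [0.  0.5 0.3]
col 258 rows150-300 [79, 79, 79, 79, 79, 79, 90, 120, 150, 160, 161, 157, 148, 145, 153, 159, 158, 154, 137, 99, 54, 35, 42, 48, 47, 43, 39, 39, 42, 51, 59, 62, 64, 71, 77, 81, 82, 79, 72, 65, 63, 63, 63, 63, 62, 62, 62, 62, 62, 61, 59, 53, 43, 38, 37, 38, 38, 38, 38, 38, 38, 38, 38, 38, 38, 38, 38, 38, 38, 38, 38, 38, 38, 38, 38, 38, 38, 38, 38, 38, 38, 38, 38, 38, 38, 38, 38, 38, 39, 43, 49, 52, 52, 50, 49, 47, 46, 45, 43, 42, 42, 42, 42, 42, 41, 41, 41, 41, 41, 41, 41, 41, 40, 40, 40, 40, 40, 40, 40, 39, 40, 40, 39, 39, 39, 39, 39, 40, 47, 55, 60, 61, 60, 57, 48, 39, 37, 37, 37, 37, 37, 38, 37, 37, 37, 37, 37, 38, 37, 37]
```

```bash
python3 - <<'E'
from h import *
for f in("w6","w7","w8"):
    g=cv2.cvtColor(cv2.imread(f"pics/{f}.png"),6);print(f,g[160:290,256:261].mean(1).astype(int).tolist())
E
```

```text
w6 [159, 144, 112, 82, 72, 83, 115, 150, 166, 165, 151, 142, 148, 146, 135, 123, 104, 79, 59, 51, 43, 48, 68, 88, 98, 107, 119, 126, 123, 114, 100, 88, 83, 82, 81, 80, 79, 78, 76, 75, 73, 72, 73, 72, 61, 46, 38, 37, 37, 37, 37, 37, 37, 37, 38, 37, 37, 37, 38, 37, 37, 37, 38, 38, 37, 37, 37, 37, 37, 37, 37, 36, 36, 40, 50, 60, 64, 63, 60, 57, 55, 52, 48, 44, 41, 41, 41, 40, 40, 40, 40, 40, 40, 39, 39, 39, 39, 39, 39, 39, 38, 38, 38, 38, 38, 37, 38, 42, 52, 60, 62, 62, 61, 58, 48, 41, 38, 38, 38, 38, 38, 38, 38, 38, 38, 38, 38, 39, 38, 39]
w7 [236, 226, 231, 241, 244, 245, 242, 215, 125, 39, 24, 36, 44, 50, 52, 49, 47, 47, 47, 53, 59, 65, 70, 73, 74, 75, 76, 76, 75, 73, 72, 71, 71, 71, 71, 71, 71, 69, 68, 70, 71, 66, 53, 44, 42, 41, 42, 42, 42, 42, 42, 41, 42, 42, 42, 42, 42, 42, 42, 41, 42, 41, 42, 41, 41, 41, 41, 41, 42, 41, 41, 41, 41, 41, 41, 41, 41, 41, 43, 52, 63, 67, 66, 63, 60, 55, 49, 45, 44, 44, 43, 43, 43, 43, 43, 42, 42, 41, 41, 42, 42, 42, 42, 41, 41, 41, 40, 41, 41, 40, 40, 40, 40, 40, 40, 40, 40, 42, 48, 56, 59, 61, 60, 56, 46, 39, 37, 37, 38, 38]
w8 [161, 157, 148, 145, 153, 159, 158, 154, 137, 99, 54, 35, 42, 48, 47, 43, 39, 39, 42, 51, 59, 62, 64, 71, 77, 81, 82, 79, 72, 65, 63, 63, 63, 63, 62, 62, 62, 62, 62, 61, 59, 53, 43, 38, 37, 38, 38, 38, 38, 38, 38, 38, 38, 38, 38, 38, 38, 38, 38, 38, 38, 38, 38, 38, 38, 38, 38, 38, 38, 38, 38, 38, 38, 38, 38, 38, 38, 38, 39, 43, 49, 52, 52, 50, 49, 47, 46, 45, 43, 42, 42, 42, 42, 42, 41, 41, 41, 41, 41, 41, 41, 41, 40, 40, 40, 40, 40, 40, 40, 39, 40, 40, 39, 39, 39, 39, 39, 40, 47, 55, 60, 61, 60, 57, 48, 39, 37, 37, 37, 37]
```

```bash
cat > tilt.py <<'E'
from h import *
from scipy.optimize import least_squares
def tilt(rows,c,p,R):
    def pt(a,z0,h,r):
        ax=np.array([-np.cos(a),0,np.sin(a)]);n=np.array([-np.sin(a),0,-np.cos(a)])
        return p+R@(np.array([-19,0,z0])+ax*(h-61.8)+n*r)
    f=lambda q:[proj(c,pt(q[0],q[1],h,r))[1]-v for (h,r),v in zip(((35.5,22),(78,22),(100,17.5)),rows)]
    s=least_squares(f,[0,0]);foot=p+R@(np.array([-19,0,s.x[1]])-61.8*np.array([-np.cos(s.x[0]),0,np.sin(s.x[0])]))
    return np.degrees(s.x[0]).round(2),s.x[1].round(2),s.fun.round(1),foot.round(1)
if __name__=="__main__":
    c=bot.get_calibration("wrist");t=bot.read_state();p=np.array(t["tcp_pos"]);R=np.array(t["tool_rot"])
    print("w6",tilt((204.5,233.5,267.5),c,p,R)[:3]);print("w8",tilt((201.5,238.5,278),c,p,R))
E
python3 tilt.py
```

```text
w6 (np.float64(-0.46), np.float64(-0.35), array([-0.2,  0.4, -0.2]))
w8 (np.float64(5.05), np.float64(-0.43), array([-0.2,  0.5, -0.3]), array([ 517.9, -242.1,   87.7]))
```

```bash
python3 - <<'E'
from h import *
c=bot.get_calibration("wrist");t=bot.read_state();p=np.array(t["tcp_pos"]);R=np.array(t["tool_rot"])
V=np.array(c["view"]);Rc=V[:3,:3]@R;tc=V[:3,3]+V[:3,:3]@p
x=np.array([.007,-.002,-1]);y=np.array([.111,.994,-.001]);R7=np.column_stack([x,y,np.cross(x,y)]);p7=np.array([522.2,-243,128.5])
V7=np.eye(4);V7[:3,:3]=Rc@R7.T;V7[:3,3]=tc-V7[:3,:3]@p7;c7=dict(c,view=V7)
im=cv2.imread("pics/w7.png");g=cv2.cvtColor(im,6)
k=lambda x,y:np.array((100+(x+.5)/2.5-.5,86+(y+.5)/2.5-.5))
for q in((366,213),(397,213),(427,213)):
    P=plane(c7,k(*q),93);print("slot",P.round(1),np.degrees(np.arctan2(P[1]+241.4,P[0]-517.8)).round(1))
zr=p7[2]-7.3
C=tc
for r in(188,191,194,197):
    row=g[r,235:280].astype(int);print(r,row.tolist())
    u=235+row[12:32].argmin()+12;P=plane(c7,(u,r),zr);v=R7.T@(P-p7);print(u,"tool y,z",v[1:].round(1))
E
```

```text
slot [ 486.7 -247.2   93. ] -169.4
slot [ 487.6 -239.4   93. ] 176.2
slot [ 488.4 -231.8   93. ] 161.9
188 [71, 73, 76, 78, 80, 81, 81, 82, 82, 82, 82, 82, 82, 82, 82, 83, 82, 81, 76, 67, 60, 63, 71, 78, 82, 82, 82, 82, 82, 83, 82, 81, 83, 82, 82, 82, 82, 82, 82, 88, 103, 118, 122, 120, 114]
255 tool y,z [ -2.1 -31.7]
191 [82, 82, 82, 82, 83, 82, 82, 83, 82, 82, 82, 82, 82, 82, 82, 82, 82, 82, 79, 71, 63, 61, 64, 72, 79, 82, 83, 82, 82, 82, 82, 83, 82, 82, 83, 83, 82, 83, 83, 82, 82, 81, 81, 82, 82]
256 tool y,z [ -1.5 -29.9]
194 [83, 82, 82, 82, 83, 82, 82, 82, 82, 82, 83, 83, 82, 82, 83, 82, 82, 81, 81, 76, 68, 61, 64, 71, 79, 81, 82, 82, 82, 82, 82, 82, 81, 81, 82, 81, 83, 83, 82, 83, 82, 82, 82, 82, 82]
256 tool y,z [ -1.5 -28.2]
197 [83, 83, 82, 81, 82, 82, 82, 82, 82, 83, 82, 82, 83, 82, 82, 82, 83, 82, 82, 80, 73, 65, 62, 66, 73, 80, 81, 82, 82, 82, 82, 82, 82, 83, 82, 83, 82, 82, 82, 81, 82, 82, 82, 81, 82]
257 tool y,z [ -1.  -26.4]
```

Feature fit (residuals under 0.5 px): the adaptor was upright in the jaws before contact (-0.5°) and now leans 5.05°. Its foot is at (517.9, -242.1, 87.7), so the lugs were resting on the lip. I'll level it, set it on the lip, let go and regrip with the tool vertical.

```bash
python3 -m crank '{"delta_pos":[[0,0.0005,0.0018],[0.001,0,0],[0.001,0,0],[0.001,0,0],[0,0,0]],"dr":[[0,0.05,0],[0,0,0],[0,0,0],[0,0,0],[0,0,0]]}'; python3 look.py w9.png; python3 tilt.py|tail -1
```

```text
time_s: 12.22
tcp_pos: [520.8, -242.6, 128.6]
tool_rot: [[0.085, 0.108, 0.99], [-0.011, 0.994, -0.108], [-0.996, -0.001, 0.086]]
ft_force: [-0.8, 0.7, 1.7]
width: 43.1
[ 520.8 -242.6  128.6] tilt [ 0.085 -0.011 -0.996] yaw 83.8 F [-0.8  0.7  1.7] T [0.13 0.16 0.02]
to outlet (tool) [-0.3  0.9 -3.1]
col 258 rows150-300 [78, 77, 77, 85, 112, 144, 160, 164, 162, 155, 147, 150, 159, 163, 164, 156, 126, 69, 23, 15, 25, 35, 43, 48, 47, 42, 39, 39, 42, 51, 59, 62, 66, 72, 78, 82, 83, 83, 83, 83, 83, 82, 79, 74, 71, 69, 69, 68, 67, 64, 60, 52, 43, 39, 38, 38, 38, 38, 38, 38, 38, 38, 38, 38, 38, 38, 38, 38, 38, 38, 38, 38, 38, 38, 38, 38, 38, 38, 38, 38, 38, 38, 38, 38, 38, 38, 38, 38, 39, 43, 49, 53, 52, 51, 49, 48, 46, 45, 44, 43, 42, 42, 42, 42, 42, 41, 42, 42, 41, 41, 41, 41, 41, 41, 41, 41, 41, 40, 40, 40, 40, 39, 40, 39, 40, 39, 39, 40, 46, 54, 59, 61, 60, 58, 49, 40, 37, 37, 38, 38, 38, 37, 38, 37, 38, 37, 38, 38, 38, 37]
w8 (np.float64(5.08), np.float64(-0.34), array([-0.2,  0.5, -0.3]), array([ 518.7, -242.5,   85.8]))
```

```bash
python3 -m crank '{"delta_pos":[[0.001,0.001,-0.001],[0,0,0]],"dr":[[0,0,0],[0,0,0]]}'; python3 -m crank '{"delta_pos":[[0,0,0],[0,0,0],[0,0,0],[0,0,0],[0,0,0],[0,0,0],[0,0,0],[0,0,0],[0,0,0],[0,0,0]],"dr":[[0,0,0],[0,0,0],[0,0,0],[0,0,0],[0,0,0],[0,0,0],[0,0,0],[0,0,0],[0,0,0],[0,0,0]]}' -1; python3 look.py w10.png
```

```text
time_s: 12.43
tcp_pos: [520.9, -242.6, 128.6]
tool_rot: [[0.088, 0.108, 0.99], [-0.013, 0.994, -0.107], [-0.996, -0.003, 0.089]]
ft_force: [-1.2, 1.0, 1.2]
width: 43.2
time_s: 13.27
tcp_pos: [520.2, -242.5, 127.9]
tool_rot: [[0.088, 0.108, 0.99], [-0.013, 0.994, -0.108], [-0.996, -0.003, 0.089]]
ft_force: [-0.1, -0.4, -1.1]
width: 91.8
[ 520.2 -242.5  127.9] tilt [ 0.088 -0.013 -0.996] yaw 83.8 F [-0.1 -0.4 -1.1] T [ 0.04  0.07 -0.04]
to outlet (tool) [-0.2  0.8 -2.5]
col 258 rows150-300 [77, 77, 78, 77, 83, 103, 135, 157, 164, 164, 160, 151, 147, 157, 164, 164, 157, 129, 77, 30, 12, 15, 26, 35, 42, 50, 55, 54, 48, 44, 41, 41, 41, 41, 45, 50, 58, 65, 72, 77, 80, 81, 81, 81, 81, 81, 81, 81, 80, 81, 81, 81, 81, 80, 76, 65, 51, 43, 41, 41, 40, 41, 40, 39, 39, 39, 39, 39, 39, 39, 39, 39, 39, 40, 39, 39, 39, 39, 39, 39, 39, 39, 39, 39, 39, 39, 39, 39, 39, 39, 39, 39, 38, 39, 39, 38, 39, 39, 38, 39, 39, 39, 43, 48, 52, 54, 54, 53, 51, 50, 49, 48, 46, 45, 45, 44, 44, 44, 44, 43, 44, 44, 44, 43, 43, 43, 42, 43, 43, 42, 43, 43, 42, 42, 42, 42, 42, 42, 42, 41, 41, 42, 41, 41, 41, 41, 40, 40, 41, 41]
```

The ring edge moved 4 px and the tail step 13 px when it was let go, so the adaptor changed attitude. I need to look; this is one picture past the budget.

```bash
python3 - <<'E'
from h import *
s=bot.camera("side");w=cv2.imread("pics/w10.png");sc=bot.camera("scene")
cv2.imwrite("pics/v10.png",np.hstack([cv2.resize(w[120:384,150:370],(500,600),interpolation=cv2.INTER_CUBIC),np.vstack([cv2.resize(s[185:285,215:315],(300,300),interpolation=cv2.INTER_CUBIC),cv2.resize(sc[110:210,130:230],(300,300),interpolation=cv2.INTER_CUBIC)])]))
E
```

```text
(no output)
```

View pics/v10.png

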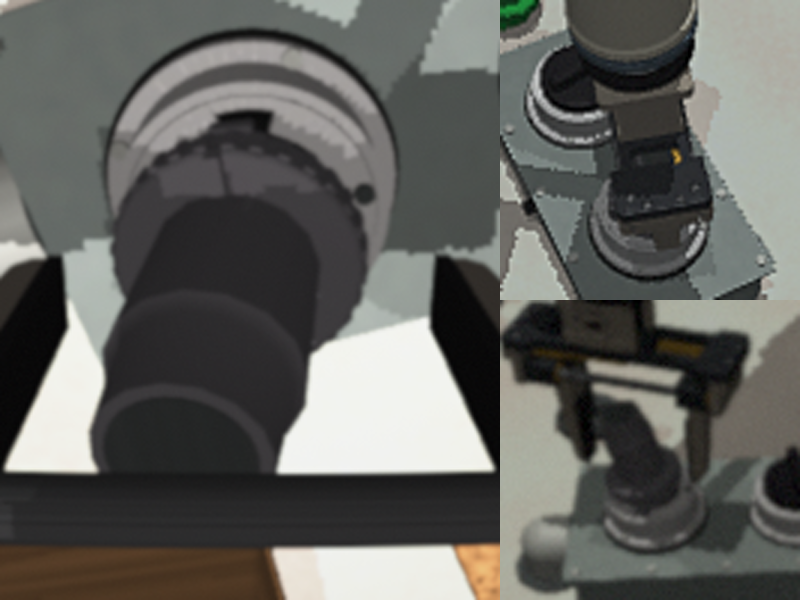

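Picture 11: on release the adaptor leaned over, mostly toward -y with some +x, but its nose is still in the bore and it stands between the open fingers. A slot is at (243,122), and the ridge at (222,170) is slightly to its left. I'll make the tool vertical, centre it and close the jaws to right it.

```bash
python3 -m crank '{"delta_pos":[[0,0.0008,-0.002],[0,0,0],[0,0,0]],"dr":[[0,0.045,0],[0,0.043,0],[0,0,0]]}'; python3 -m crank '{"delta_pos":[[0,0,0]],"dr":[[0,0,0]]}'
```

```text
time_s: 13.67
tcp_pos: [517.5, -241.5, 128.0]
tool_rot: [[-0.003, 0.109, 0.994], [-0.003, 0.994, -0.109], [-1.0, -0.003, -0.002]]
ft_force: [1.1, 0.2, 0.3]
width: 91.9
time_s: 13.75
tcp_pos: [517.8, -241.4, 127.8]
tool_rot: [[-0.002, 0.109, 0.994], [-0.003, 0.994, -0.109], [-1.0, -0.003, -0.002]]
ft_force: [-0.2, 0.3, -0.7]
width: 92.1
```

```bash
python3 look.py w11.png | head -2
```

```text
[ 517.8 -241.4  127.8] tilt [-0.002 -0.003 -1.   ] yaw 83.8 F [-0.2  0.3 -0.7] T [-0.06 -0.01 -0.02]
to outlet (tool) [-0.  0.  0.]
```

```bash
python3 -m crank '{"delta_pos":[[0,0,0],[0,0,0],[0,0,0],[0,0,0],[0,0,0],[0,0,0],[0,0,0],[0,0,0]],"dr":[[0,0,0],[0,0,0],[0,0,0],[0,0,0],[0,0,0],[0,0,0],[0,0,0],[0,0,0]]}' -0.02; python3 look.py w12.png
```

```text
time_s: 14.47
tcp_pos: [516.5, -241.3, 127.9]
tool_rot: [[0.001, 0.109, 0.994], [-0.003, 0.994, -0.109], [-1.0, -0.003, 0.001]]
ft_force: [-0.4, 0.1, -0.1]
width: 47.3
[ 516.5 -241.3  127.9] tilt [ 0.001 -0.003 -1.   ] yaw 83.7 F [-0.4  0.1 -0.1] T [ 0.03 -0.03 -0.03]
to outlet (tool) [0.  0.  1.3]
col 258 rows150-300 [212, 241, 244, 244, 244, 244, 244, 242, 220, 144, 83, 74, 74, 84, 131, 203, 239, 245, 244, 242, 231, 195, 173, 168, 167, 161, 137, 87, 37, 18, 23, 32, 38, 40, 39, 42, 50, 57, 63, 68, 74, 80, 83, 83, 84, 84, 83, 82, 80, 80, 80, 80, 80, 80, 80, 80, 80, 74, 60, 44, 39, 38, 38, 38, 38, 38, 38, 38, 38, 38, 38, 38, 38, 38, 38, 38, 38, 38, 38, 38, 38, 38, 38, 38, 38, 38, 38, 39, 45, 56, 63, 63, 61, 58, 54, 51, 48, 46, 45, 45, 43, 42, 40, 40, 40, 40, 39, 39, 39, 39, 39, 39, 38, 38, 38, 38, 38, 38, 38, 37, 38, 38, 42, 52, 59, 62, 62, 62, 58, 50, 41, 39, 39, 39, 39, 38, 39, 38, 38, 38, 39, 38, 38, 38, 38, 38, 38, 38, 38, 38]
```

```bash
cat > t2.py <<'E'
from tilt import *
import sys
c=bot.get_calibration("wrist");t=bot.read_state();p=np.array(t["tcp_pos"]);R=np.array(t["tool_rot"])
print(tilt([float(a) for a in sys.argv[1:4]],c,p,R))
E
python3 t2.py 208 238.5 272.5
```

```text
(np.float64(-0.33), np.float64(2.05), array([-0. ,  0.1, -0. ]), array([ 518.9, -241.6,   85.1]))
```

Upright again (-0.3°, residuals 0.1 px), standing on the lip with its foot at (518.9, -241.6, 85.1). Now I'll centre the pads on it and grip.

```bash
python3 -m crank '{"delta_pos":[[0,0,0.002],[0,0,0]],"dr":[[0,0,0],[0,0,0]]}'; python3 -m crank '{"delta_pos":[[0,0,0],[0,0,0],[0,0,0],[0,0,0]],"dr":[[0,0,0],[0,0,0],[0,0,0],[0,0,0]]}' 1;  python3 look.py w13.png
```

```text
time_s: 14.68
tcp_pos: [518.7, -241.5, 127.9]
tool_rot: [[0.001, 0.109, 0.994], [-0.003, 0.994, -0.109], [-1.0, -0.003, 0.001]]
ft_force: [-0.2, -0.4, 0.5]
width: 46.8
time_s: 15.02
tcp_pos: [518.7, -241.5, 127.9]
tool_rot: [[0.001, 0.109, 0.994], [-0.003, 0.994, -0.109], [-1.0, -0.003, 0.001]]
ft_force: [-0.7, -0.4, 0.1]
width: 43.1
[ 518.7 -241.5  127.9] tilt [ 0.001 -0.003 -1.   ] yaw 83.7 F [-0.7 -0.4  0.1] T [-0.    0.03 -0.01]
to outlet (tool) [-0.  0. -1.]
col 258 rows150-300 [244, 244, 244, 243, 237, 198, 125, 80, 74, 76, 103, 170, 229, 242, 244, 242, 236, 228, 233, 241, 242, 235, 207, 157, 84, 26, 18, 28, 36, 40, 38, 40, 48, 55, 61, 66, 73, 79, 83, 84, 84, 84, 83, 82, 81, 79, 80, 80, 80, 80, 80, 80, 79, 76, 65, 48, 38, 37, 38, 38, 38, 38, 38, 38, 38, 38, 38, 38, 38, 38, 38, 38, 38, 38, 38, 38, 38, 38, 38, 37, 38, 38, 38, 42, 53, 63, 64, 62, 59, 57, 54, 52, 49, 47, 46, 46, 46, 45, 44, 45, 45, 44, 45, 44, 43, 43, 42, 41, 40, 39, 38, 38, 38, 37, 38, 37, 39, 44, 53, 60, 61, 62, 62, 58, 48, 41, 39, 38, 39, 39, 38, 39, 38, 38, 39, 38, 39, 38, 38, 38, 39, 38, 39, 38, 38, 38, 38, 38, 38, 38]
```

```bash
cat > rs.py <<'E'
from h import *
import sys
c=bot.get_calibration("wrist");t=bot.read_state();p=np.array(t["tcp_pos"]);R=np.array(t["tool_rot"])
g=cv2.cvtColor(cv2.imread("pics/"+sys.argv[1]),6).astype(int)
for r in(172,174,176):print(r,"235:285",g[r,235:285].tolist())
for r in range(192,204,3):
    w=np.clip(77-g[r,242:272],0,None);u=242+(w*np.arange(30)).sum()/max(w.sum(),1);P=plane(c,(u,r),p[2]-7.3)-p;print(r,round(u,1),"world ang",np.degrees(np.arctan2(P[1],P[0])).round(1),(R.T@P)[1:].round(1))
for u in map(float,sys.argv[2:]):
    P=plane(c,(u,175),93);print("slot",u,P.round(1),np.degrees(np.arctan2(P[1]+241.5,P[0]-518.7)).round(1))
E
python3 rs.py w13.png 245 270
```

```text
172 235:285 [145, 141, 142, 150, 157, 160, 162, 166, 168, 169, 170, 168, 168, 177, 196, 205, 196, 189, 188, 188, 189, 188, 188, 198, 223, 239, 242, 242, 242, 242, 242, 242, 242, 241, 240, 241, 243, 245, 245, 244, 244, 243, 242, 240, 234, 228, 223, 218, 209, 215]
174 235:285 [157, 164, 167, 167, 167, 167, 167, 166, 165, 163, 156, 143, 135, 129, 120, 104, 92, 86, 81, 74, 70, 67, 67, 76, 96, 116, 123, 124, 124, 125, 127, 131, 140, 164, 207, 236, 242, 243, 242, 242, 242, 242, 242, 243, 244, 244, 244, 243, 239, 235]
176 235:285 [167, 170, 171, 170, 167, 166, 164, 152, 126, 94, 64, 44, 35, 26, 21, 17, 16, 16, 16, 16, 18, 18, 19, 20, 18, 17, 14, 12, 12, 12, 12, 15, 37, 96, 167, 206, 205, 188, 175, 170, 167, 168, 182, 216, 238, 243, 243, 244, 245, 244]
192 254.7 world ang 178.2 [ -2.3 -29.3]
195 255.5 world ang 177.6 [ -1.8 -27.6]
198 255.7 world ang 177.6 [ -1.7 -25.8]
201 256.1 world ang 177.3 [ -1.5 -24. ]
slot 245.0 [ 485.5 -246.8   93. ] -170.9
slot 270.0 [ 487.2 -231.    93. ] 161.6
```

```bash
python3 -m crank '{"delta_pos":[[0.001,0,0],[0.001,0,-0.0003],[0.001,0,-0.0003],[0.001,0,-0.0003]],"dr":[[0,0,0],[0.015,0,0],[0.015,0,0],[0.015,0,0]]}'; python3 -m crank '{"delta_pos":[[0.001,0,-0.0003],[0.001,0,-0.0003]],"dr":[[0.015,0,0],[0.015,0,0]]}'
```

```text
time_s: 15.4
tcp_pos: [519.6, -242.2, 126.8]
tool_rot: [[0.004, 0.154, 0.988], [-0.005, 0.988, -0.154], [-1.0, -0.004, 0.005]]
ft_force: [-1.6, 1.6, 9.1]
width: 43.1
time_s: 15.57
tcp_pos: [519.2, -241.9, 126.0]
tool_rot: [[0.005, 0.185, 0.983], [-0.005, 0.983, -0.185], [-1.0, -0.004, 0.006]]
ft_force: [0.4, 0.9, -0.1]
width: 43.1
```

```bash
python3 -m crank '{"delta_pos":[[0.0015,0,-0.0003],[0.0015,0,-0.0003]],"dr":[[0,0,0],[0,0,0]]}'; python3 -m crank '{"delta_pos":[[0.001,0,-0.0003],[0.001,0,-0.0003]],"dr":[[0,0.005,0],[0,0,0]]}'
```

```text
time_s: 15.73
tcp_pos: [518.7, -241.6, 122.9]
tool_rot: [[0.005, 0.186, 0.983], [-0.005, 0.983, -0.185], [-1.0, -0.004, 0.006]]
ft_force: [-0.3, 0.8, 0.6]
width: 43.1
time_s: 15.9
tcp_pos: [518.5, -241.6, 120.7]
tool_rot: [[0.001, 0.185, 0.983], [-0.004, 0.983, -0.185], [-1.0, -0.004, 0.002]]
ft_force: [0.4, 0.1, 4.3]
width: 43.1
```

The lugs dropped into the slots, and the seal is felt (4.3 N) 15 mm down. Pressing on to about 20 mm.

```bash
python3 -m crank '{"delta_pos":[[0.0015,0,-0.0002],[0.0015,0,-0.0002],[0.0015,0,-0.0002]],"dr":[[0,0,0],[0,0,0],[0,0,0]]}'; python3 -m crank '{"delta_pos":[[0.001,0,-0.0002],[0.001,0,-0.0002]],"dr":[[0,0,0],[0,0,0]]}'
```

```text
time_s: 16.15
tcp_pos: [518.6, -241.6, 116.6]
tool_rot: [[0.002, 0.185, 0.983], [-0.004, 0.983, -0.185], [-1.0, -0.004, 0.003]]
ft_force: [-0.8, 2.0, 7.1]
width: 43.3
time_s: 16.32
tcp_pos: [518.6, -241.7, 115.1]
tool_rot: [[0.003, 0.185, 0.983], [-0.004, 0.983, -0.184], [-1.0, -0.004, 0.003]]
ft_force: [-0.6, 1.0, 8.5]
width: 43.6
```

```bash
python3 -m crank '{"delta_pos":[[0.0007,0,0],[0.0007,0,0],[0.0007,0,0],[0.0007,0,0]],"dr":[[0.05,0,0],[0.05,0,0],[0.05,0,0],[0.05,0,0]]}'; python3 -c "
from h import *
t=bot.read_state();print(np.round(t['torque'],2))"
```

```text
time_s: 16.65
tcp_pos: [518.8, -242.2, 114.7]
tool_rot: [[0.003, 0.381, 0.925], [-0.005, 0.925, -0.381], [-1.0, -0.003, 0.005]]
ft_force: [-3.0, 1.8, 10.2]
width: 43.2
[0.52 0.5  0.17]
```

```bash
python3 -m crank '{"delta_pos":[[0.0005,0,0],[0.0005,0,0],[0.0005,0,0],[0.0005,0,0],[0.0005,0,0],[0.0005,0,0],[0.0005,0,0],[0.0005,0,0]],"dr":[[0.07,0,0],[0.07,0,0],[0.07,0,0],[0.07,0,0],[0.07,0,0],[0.07,0,0],[0.07,0,0],[0.07,0,0]]}'; python3 -c "
from h import *
t=bot.read_state();print(np.round(t['torque'],2),t['joint_positions'])"
```

```text
time_s: 17.32
tcp_pos: [518.2, -243.1, 114.6]
tool_rot: [[0.003, 0.828, 0.561], [-0.007, 0.561, -0.828], [-1.0, -0.002, 0.007]]
ft_force: [-2.4, 1.5, 9.5]
width: 43.7
[0.38 0.48 0.07] [-25.10569499  22.04745611 105.32767103  -0.36579138  52.33093421
 -59.00295988]
```

```bash
python3 -m crank '{"delta_pos":[[0.0005,0.0003,-0.0005],[0.0005,0.0003,-0.0005],[0.0005,0,-0.0003],[0.0005,0,0],[0.0005,0,0],[0.0005,0,0],[0.0005,0,0]],"dr":[[0.07,0,0],[0.07,0,0],[0.07,0,0],[0.07,0,0],[0.07,0,0],[0.05,0,0],[0.03,0,0]]}'; python3 -c "
from h import *
t=bot.read_state();R=np.array(t['tool_rot']);print(np.round(t['torque'],2),np.degrees(np.arctan2(R[1,1],R[0,1])))"
```

```text
time_s: 17.9
tcp_pos: [517.0, -243.9, 114.7]
tool_rot: [[0.001, 0.99, 0.143], [-0.011, 0.143, -0.99], [-1.0, -0.0, 0.011]]
ft_force: [-4.2, 0.2, 7.9]
width: 43.0
[0.36 0.49 0.12] 8.241931372098456
```

```bash
python3 -m crank '{"delta_pos":[[0.0005,0,-0.0008],[0.0005,0,-0.0008],[0.0005,0,-0.0004]],"dr":[[0.03,0.006,0],[0.03,0.004,0],[0.03,0,0]]}'; python3 -c "
from h import *
t=bot.read_state();R=np.array(t['tool_rot']);print(np.round(t['torque'],2),np.degrees(np.arctan2(R[1,1],R[0,1])))"
```

```text
time_s: 18.15
tcp_pos: [516.1, -243.4, 114.6]
tool_rot: [[-0.001, 0.999, 0.051], [-0.003, 0.051, -0.999], [-1.0, -0.001, 0.003]]
ft_force: [-2.6, -0.6, 8.6]
width: 42.9
[-0.04  0.43  0.18] 2.9329112181148163
```

```bash
python3 -m crank '{"delta_pos":[[0.0005,0,0],[0.0005,0,0]],"dr":[[0.03,0,0],[0.03,0,0]]}'; python3 -c "
from h import *
t=bot.read_state();R=np.array(t['tool_rot']);print(np.round(t['torque'],2),np.degrees(np.arctan2(R[1,1],R[0,1])))";  python3 -m crank '{"delta_pos":[[0.0005,0,0],[0.0005,0,0]],"dr":[[0.03,0,0],[0.03,0,0]]}'; python3 -c "
from h import *
t=bot.read_state();R=np.array(t['tool_rot']);print(np.round(t['torque'],2),np.degrees(np.arctan2(R[1,1],R[0,1])))"
```

```text
time_s: 18.32
tcp_pos: [516.4, -244.0, 114.7]
tool_rot: [[0.0, 1.0, -0.012], [-0.004, -0.012, -1.0], [-1.0, 0.0, 0.004]]
ft_force: [-0.8, 2.1, 8.7]
width: 43.4
[0.22 0.21 0.06] -0.6613614504794817
time_s: 18.48
tcp_pos: [516.2, -244.1, 114.5]
tool_rot: [[-0.0, 0.997, -0.074], [-0.004, -0.074, -0.997], [-1.0, 0.0, 0.004]]
ft_force: [-4.5, 1.6, 11.6]
width: 43.3
[0.43 0.91 0.32] -4.237377243047403
```

```bash
python3 -m crank '{"delta_pos":[[0,0,0],[-0.0005,0,0],[-0.0005,0,0],[-0.0005,0,0]],"dr":[[0.01,0,0],[0.0,0,0],[0,0,0],[0,0,0]]}'; python3 -c "
from h import *
t=bot.read_state();R=np.array(t['tool_rot']);print(np.round(t['torque'],2),np.degrees(np.arctan2(R[1,1],R[0,1])))"; python3 -m crank '{"delta_pos":[[-0.0007,0,0],[-0.0007,0,0],[-0.0007,0,0]],"dr":[[0.0,0,0],[0,0,0],[0,0,0]]}'; python3 -c "
from h import *
t=bot.read_state();R=np.array(t['tool_rot']);print(np.round(t['torque'],2),np.degrees(np.arctan2(R[1,1],R[0,1])))"
```

```text
time_s: 18.82
tcp_pos: [515.7, -243.9, 116.6]
tool_rot: [[-0.001, 0.996, -0.084], [-0.004, -0.084, -0.996], [-1.0, -0.0, 0.004]]
ft_force: [-0.1, 1.1, 3.6]
width: 43.1
[0.14 0.05 0.19] -4.8441123126794965
time_s: 19.07
tcp_pos: [515.7, -243.9, 118.5]
tool_rot: [[-0.001, 0.996, -0.084], [-0.004, -0.084, -0.996], [-1.0, -0.001, 0.004]]
ft_force: [-0.1, 0.4, 1.6]
width: 43.6
[0.02 0.01 0.15] -4.805798556266949
```

```bash
python3 -m crank '{"delta_pos":[[-0.0006,0,0],[-0.0006,0,0]],"dr":[[0.0,0,0],[0,0,0]]}'; python3 -m crank '{"delta_pos":[[-0.0006,0,0],[-0.0006,0,0]],"dr":[[0.0,0,0],[0,0,0]]}';  python3 -m crank '{"delta_pos":[[-0.0006,0,0]],"dr":[[0.0,0,0]]}'
```

```text
time_s: 19.23
tcp_pos: [515.7, -243.9, 119.6]
tool_rot: [[-0.001, 0.997, -0.084], [-0.004, -0.084, -0.996], [-1.0, -0.001, 0.004]]
ft_force: [-0.6, 0.3, 2.2]
width: 43.1
time_s: 19.4
tcp_pos: [515.6, -243.9, 120.1]
tool_rot: [[-0.001, 0.996, -0.084], [-0.004, -0.084, -0.996], [-1.0, -0.001, 0.004]]
ft_force: [3.0, -0.6, -9.8]
width: 43.4
time_s: 19.48
tcp_pos: [515.6, -243.8, 120.1]
tool_rot: [[-0.001, 0.996, -0.084], [-0.004, -0.084, -0.996], [-1.0, -0.001, 0.004]]
ft_force: [2.6, -0.6, -7.2]
width: 43.0
```

It stops hard at 120.1 (adaptor 15.7 mm below the rim, pull 10 N), so it's up in the pockets. Now I'll ease off, let go and retreat straight up.

```bash
python3 -m crank '{"delta_pos":[[0,0,0],[0,0,0]],"dr":[[0,0,0],[0,0,0]]}'; python3 -m crank '{"delta_pos":[[0,0,0],[0,0,0],[0,0,0],[0,0,0],[0,0,0],[0,0,0],[0,0,0],[0,0,0],[0,0,0],[0,0,0]],"dr":[[0,0,0],[0,0,0],[0,0,0],[0,0,0],[0,0,0],[0,0,0],[0,0,0],[0,0,0],[0,0,0],[0,0,0]]}' -1; python3 look.py w14.png; python3 rs.py w14.png|grep world
```

```text
time_s: 19.65
tcp_pos: [515.6, -243.9, 119.9]
tool_rot: [[-0.001, 0.996, -0.084], [-0.004, -0.084, -0.996], [-1.0, -0.001, 0.004]]
ft_force: [0.5, 1.7, -0.8]
width: 43.1
time_s: 20.48
tcp_pos: [515.0, -244.1, 120.7]
tool_rot: [[-0.003, 0.996, -0.084], [-0.004, -0.084, -0.996], [-1.0, -0.002, 0.004]]
ft_force: [-0.1, 0.1, 0.2]
width: 91.9
[ 515.  -244.1  120.7] tilt [-0.003 -0.004 -1.   ] yaw -4.8 F [-0.1  0.1  0.2] T [-0.09  0.09  0.01]
to outlet (tool) [-0.   2.6 -2.9]
col 258 rows150-300 [121, 126, 126, 126, 125, 126, 123, 113, 94, 76, 71, 71, 70, 74, 86, 106, 120, 125, 124, 121, 112, 109, 118, 124, 125, 124, 119, 102, 72, 46, 38, 41, 47, 50, 53, 57, 61, 63, 64, 63, 63, 63, 63, 63, 63, 63, 62, 62, 62, 62, 62, 62, 60, 53, 43, 36, 35, 36, 36, 36, 36, 36, 36, 36, 36, 36, 36, 36, 35, 36, 36, 36, 36, 36, 36, 36, 36, 36, 36, 36, 35, 36, 37, 42, 48, 52, 52, 51, 49, 47, 46, 44, 43, 42, 42, 41, 42, 41, 41, 41, 41, 41, 40, 40, 40, 40, 40, 40, 40, 40, 39, 39, 39, 39, 38, 39, 41, 47, 55, 60, 60, 61, 59, 55, 44, 38, 38, 38, 38, 38, 38, 38, 38, 38, 38, 38, 38, 38, 38, 38, 38, 38, 38, 38, 38, 38, 38, 38, 38, 38]
192 256.4 world ang 84.2 [  0.6 -31.4]
195 256.4 world ang 84.1 [  0.6 -29.7]
198 256.5 world ang 83.9 [  0.6 -27.9]
201 256.5 world ang 83.8 [  0.6 -26.1]
```

```bash
python3 -m crank '{"delta_pos":[[-0.01,0,0],[-0.02,0,0],[-0.025,0,0],[-0.025,0,0],[-0.02,0,0],[-0.01,0,0],[0,0,0],[0,0,0]],"dr":[[0,0,0],[0,0,0],[0,0,0],[0,0,0],[0,0,0],[0,0,0],[0,0,0],[0,0,0]]}'; python3 - <<'E'
from h import *
c=bot.get_calibration("wrist");w=bot.camera("wrist");cv2.imwrite("pics/w15.png",w);s=bot.camera("side");cv2.imwrite("pics/s15.png",s);sc=bot.camera("scene")
u,v=proj(c,[518,-241.5,110]).round().astype(int);print(u,v)
y0=max(min(v-72,240),0);x0=u-60
e=np.clip((w[y0:y0+144,x0:x0+120].astype(float)-20)*1.6,0,255).astype(np.uint8);print(x0,y0)
cv2.imwrite("pics/v15.png",np.hstack([cv2.resize(e,(500,600),interpolation=cv2.INTER_CUBIC),np.vstack([cv2.resize(s[185:285,215:315],(300,300),interpolation=cv2.INTER_CUBIC),cv2.resize(sc[110:210,130:230],(300,300),interpolation=cv2.INTER_CUBIC)])]))
E
```

```text
time_s: 21.2
tcp_pos: [514.5, -243.1, 238.3]
tool_rot: [[-0.004, 0.996, -0.084], [-0.004, -0.084, -0.996], [-1.0, -0.003, 0.004]]
ft_force: [-0.2, 0.0, -0.2]
width: 92.2
261 185
201 113
```

View pics/v15.png

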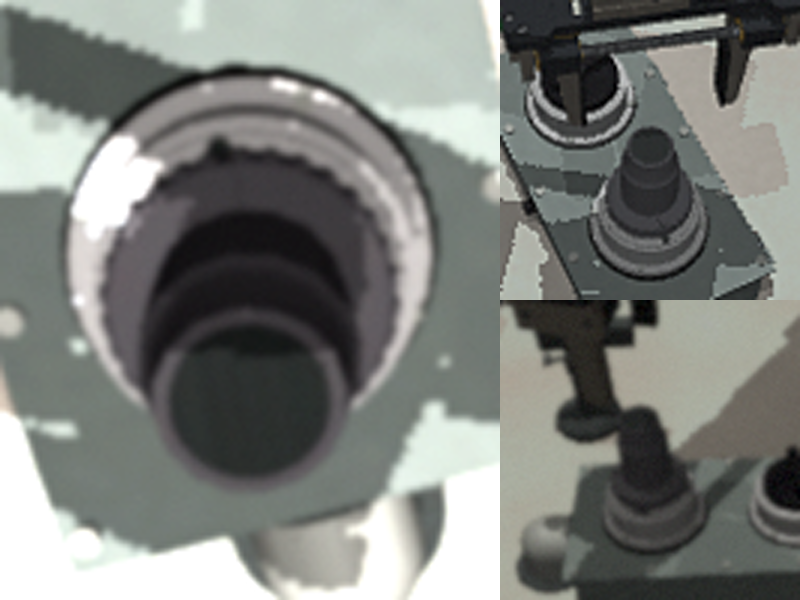

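Final view: the adaptor stands upright and concentric in the open outlet. The ridge (232,170) lines up with the lock dot (222,148), and in the side view with the other dot at (662,235). The gripper is clear, so I'm handing in.

```bash
python3 -c "
from cell import bot
print(bot.hand_in())"
```

```text
the job is handed in; nothing more can be done
None
```

The adaptor is fitted and locked in the open outlet, and I handed the job in at about 21 s. `hand_in` gives no verdict.

**What I did:** I gripped the adaptor by the neck and felt for the slots with about 10 N. I pressed it to about 21 mm against 8–10 N of seal force and turned it clockwise about 84° to the end stop. I then eased off, let go and backed away straight up.

**Checks that agreed:**
- **Locked:** easing off, it rose to about 15.7 mm below the rim and held there against a 10 N upward pull, which fits the 16 mm pocket position.
- **Final picture:** it stands upright and concentric, with its ridges at the lock dots. The gripper is open and well clear.
- **Force:** the highest wrist force I read was about 25 N, read only at the end of each call. I saw nothing else on the bench moved, though I did not measure the other items again.

**What went wrong or disagreed:**
- **First press:** it missed the slots, and the adaptor tilted 5° in the jaws. When I set it on the lip and let go, it leaned over, so I righted it with the jaws and regripped before the search succeeded.
- **Ridge angle:** the camera readings of the lug direction disagreed by about 8°, so the slots were found by feel.
- **Side camera:** it placed the outlet about 7 mm from where the wrist camera did. I used the wrist camera.
- **Last ridge-angle script:** its result was unusable because of a bad brightness threshold. I judged the alignment by eye in the final picture.
- **Pictures:** I viewed 12, two over the budget of 10.

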